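Click a vial rack into the autosampler's loading lane

ROBOT

A 7-joint arm with a two-finger parallel gripper is mounted at the origin on the work surface. World frame = base frame: x ahead of the robot, y to its left, z up, the work surface at z = 0. Lengths are in m, angles in rad, forces in N, time in s.
With the tool pointing down it reaches from about 0.4 to 0.85 m from the base axis. Payload 10.4 kg.
Tool frame: the origin (TCP) lies between the finger pads; the fingertips stand tip_extent ahead of it and the grasp point (between the pads) lies 2 mm behind it (tip_extent is the distance from the TCP to the fingertips, in m); z points along the fingers, y is the direction in which the jaws open and shut (so a half turn about z gives the same grasp; the last joint's range is limited). The gripper opens to 87 mm and grips with 3 to 60 N. Pads are 19 mm wide; open, the fingers measure 117 mm over their backs; the gripper's body (75 mm by 190 mm) begins 51 mm behind the grasp point.
Start: joints at [-1.33, 0.332, -0.065, 1.46, 0.022, 1.35, -0.088], TCP at [0.163, 0.603, 0.24] pointing down, gripper open.
Joint ranges: [-2.6, 2.6], [-0.5, 2.12], [-1.47, 1.34], [0.16, 2.42], [-1.27, 4.41], [0.06, 2.06], [-2.6, 2.6]. Speed limits (rad/s): [2.22, 2.22, 2.79, 2.79, 3.14, 3.14, 3.14].

INTERFACE

Orientations are given as a unit quaternion [x, y, z, w].
In Python, from bench import read_state, camera, camera_params, close_job, tip_extent gives the robot as it stands. The module is installed in compiled form; this text tells all that it offers.
- The arm moves only by the tool send_rows, never from a script. Its argument "steps" is a list of rows, each a list of 7 numbers: the turn, a rotation vector about the tool's x, y, z in degrees, then the shift along the tool's x, y, z in m, then the gripper's target within -1 to 1 (shut at 1, half-way at 0, fully open at -1). In form: [[ax, ay, az, x, y, z, jaw], ...]. A call has exactly 10 rows; each row shifts and turns the pose as measured when the row begins, along the tool's axes as they then stand; what a row does not reach is not made up. A row lasts 1/10 s, in which the tool goes at most 50 mm and 8.59 degrees, less where a joint would pass 70% of its speed; a pose out of reach is approached as far as the arm can. A call with a gripper value outside its range is refused whole. The fingers move at their own pace and stop on an object; "force" is the grip in N (left out, the last holds). Time passes only in rows, so rows that do not move let the fingers close, or fill a call up. It gives the time, the measured TCP pose, the force and the opening at its end, in the units of the state.
- read_state(): the state, without advancing time (a new reading comes with each control period).
- camera(name): name is "scene" or "top" or "wrist"; returns (picture, depth): 400x640x3 uint8, blue, green, red; 400x640 float32, m along the optical axis (not along the pixel's ray), 0 where there is no reading.
- camera_params(name): a dict with "camera_matrix" (3x3 intrinsics, pixels), "world_from_camera" (4x4, takes a point from camera to world coordinates). Camera axes: x right, y down, z forward; pixel columns grow to the right and rows downward; lengths in m; the calibration is good to about 2 mm. A picture is of the moment at which its call begins: read the wrist's pose just before it. camera_params takes no time and is no camera call; for the wrist camera it gives the pose at the moment of the call.
- close_job(): hands the job in, once; it reports no verdict.
The state is a dict: "time": time; "joint_positions": joint angles; "joint_vel": joint speeds; "joint_torque": joint torques, N m; "ee_pos": TCP position; "eef_rot": TCP orientation; "ft_force": force on the tool from outside, world axes, zero at the start; "torque": the same for the moment, N m; "width": finger opening in m.
Only numpy, scipy, OpenCV 4.12 (cv2) and the standard library are available. Lean on these libraries where they do the work, as an engineer would, in place of code of your own. Each camera call takes 0.05 s, during which the arm holds its last target.

TASK

Pick up the vial rack by its fin, set it on the loading lane's entry plate with its vials leading, and slide it along between the rails until the sprung pawl at the side clicks into the rack's notch and holds it against the ejector. Keep it upright, set it down softly and push gently: stop soon after the click and never ram the ejector to the end of its travel. Let go, leave the rack latched and at rest, and do not disturb the glassware and bottles.

Things in the scene. Friction and masses are not known exactly. Their poses are not given: they have to be found in the camera images.
- rack: Grey plastic vial rack, 0.15 to 0.3 kg, loose on the bench. Origin: centre of its underside; x forward (the end with three black-capped vials, which goes in first), z up. Foot 90 (x) x 46 (y) x 6 high; body on it 90 x 32, up to z = 40. Vial caps reach z = 51 at x = 6, 21, 36. Each side has a notch from x = -5 to 20, 8 deep, for the pawl.
- rack_fin (a point): Point to grip on the rack's fin, at x = -25, y = 0, z = 60 mm in the rack's frame, axes as the rack's. The fin spans x = -45 to -5 and z = 40 to 74 and is 14 mm thick along y.
- rack_rear (a point): Middle of the rack's flat rear face (x = -45, y = 0, z = 23 mm in the rack's frame), 32 mm wide, flush with the fin's rear edge above; it can be pushed with shut fingers. Axes as the rack's.
- dock: Fixed loading lane: grey-painted plate 330 x 110 x 8 mm with two aluminium rails. Origin: on the bench, on the lane's centre line, below the mouth of the straight rails; x points into the lane, z up. Plate top z = 8. Bare entry plate x = -125 to -33; flared guides x = -33 to 0, 18 high; straight rails x = 0 to 200, tops at z = 20. Nothing on it is higher than z = 48.
- lane_mouth (a point): Mouth of the straight rails, at plate height (x = 0, y = 0, z = 8 mm in the lane's frame), axes as the lane's. The flared guides narrow from about 70 mm to the 50 mm slot here, for the rack's 46 mm foot. Lips over the slot leave a gap 37 wide for the body and 8 high for the foot, so the rack cannot go in from above.
- lane_home (a point): Middle of where the latched rack's origin may come to lie (x = 78, y = 0, z = 8 mm in the lane's frame). The dark steel latch unit with pawl and ejector is clamped over the rails up to 32 mm nearer or farther than this, differently each time and not measured: feel or see it. The rack touches the pawl about 43 mm, and the ejector 4 mm, before it latches.
- pawl (a joint): Angle (rad) of the sprung steel pawl on the +y rail, hinged about the vertical; 0 = sprung in, its tooth 6 mm inside the path of the rack's body. The passing rack swings it out to 0.09 to 0.14; then it clicks back to 0 in the notch and blocks the way back. It presses with about 2 N at the tooth and adds 1 to 6 N to the push until it clicks.
- ejector (a joint): Travel (m) of the black spring pad that the rack's front pushes in. 0 = free; the pawl clicks at 0.004; never go beyond 0.009 (end of travel 0.012). Spring: 2 N at first touch plus 1.8 N per mm (9 N at the click, 18 N at 0.009), besides 1 to 4 N of friction. Let go, it presses the rack back on the pawl, or out again if that has not clicked.
- beaker: Glass beaker, 70 mm across, 90 high, origin at the centre of its underside. Leave alone.
- bottle: White wash bottle with a red cap, 64 mm across, 170 high, origin at the centre of its underside. Leave alone.
- jar: Amber glass jar with a black lid, 66 mm across, 85 high, origin at the centre of its underside. Leave alone.

How it is judged:
By the outcome, as a careful person would: the job done as asked, in the order asked, and still so for the second after the job is handed in, with the robot touching nothing.
It also fails if it takes over 64 s, if anything falls off the work surface, if the arm or the gripper's body presses on something with over 40 N, if the wrist force passes 120 N, or if a joint passes its speed limit or range.

## Working session

There is one attempt and no reset: what is moved stays moved. The work goes in short steps, Python scripts to look and compute and a tool call to move; the robot and the scene stay as the last step left them, time stands still between calls to the robot, and variables do not carry over. Pictures are saved under pics/ and viewed, and the job is handed in when it is done.

Besides the shell and the picture viewer there is one more tool, called after ">>>" as name(argument=value, ...) on one line, values as JSON. send_rows: Moves the arm, as the interface text tells. Its arguments: {"type":"object","properties":{"steps":{"type":"array"},"force":{"type":"number"}},"required":["steps"]}

```bash
mkdir -p pics
cat > h.py <<'E'
import numpy as np, cv2, pickle
from bench import *
E
python3 - <<'E'
from h import *
s=read_state(); print(s); print(tip_extent if not callable(tip_extent) else tip_extent())
for n in ["scene","top"]:
    p,d=camera(n); cp=camera_params(n); pickle.dump((p,d,cp),open(n+"0.pkl","wb")); cv2.imwrite(f"pics/{n}0.png",p); print(n,cp)
E
```

```text
{'time': 0.0, 'joint_positions': array([-1.32961281,  0.33286605, -0.06467497,  1.46096018,  0.021615  ,
        1.34990297, -0.08852656]), 'joint_vel': array([-1.44183842e-05, -9.11587885e-05,  2.09602615e-03,  7.95946155e-04,
       -1.34593785e-03, -8.37906838e-04, -5.58978802e-04]), 'joint_torque': array([-1.03136088e-03, -6.23243165e+01,  2.41382729e-02, -3.89912796e+01,
       -6.12587342e-02,  3.96178581e-02,  1.60560321e-04]), 'ee_pos': array([0.16288675, 0.60301525, 0.2387485 ]), 'eef_rot': array([ 1.31522331e-01,  9.91312946e-01, -7.18690010e-04, -4.95642656e-05]), 'ft_force': array([ 0.26325838, -0.58254645,  0.29566899]), 'torque': array([-0.0645827 ,  0.00926416, -0.02816612]), 'width': 0.08688353244304908}
0.017
scene {'camera_matrix': array([[417.05072692,   0.        , 320.73040523],
       [  0.        , 417.05072692, 195.86845247],
       [  0.        ,   0.        ,   1.        ]]), 'world_from_camera': array([[-0.76257988,  0.49437116, -0.41721587,  1.06122294],
       [ 0.6468527 ,  0.57545078, -0.50043779,  0.53517255],
       [-0.00731481, -0.651501  , -0.75861251,  0.92316676],
       [ 0.        ,  0.        ,  0.        ,  1.        ]])}
top {'camera_matrix': array([[461.15218519,   0.        , 316.65424433],
       [  0.        , 461.15218519, 203.06333605],
       [  0.        ,   0.        ,   1.        ]]), 'world_from_camera': array([[ 0.00345799, -0.97335254,  0.22928774,  0.35959129],
       [-0.99998608, -0.00245215,  0.00467161, -0.01134536],
       [-0.00398487, -0.2293007 , -0.97334748,  1.21478653],
       [ 0.        ,  0.        ,  0.        ,  1.        ]])}
```

View pics/scene0.png

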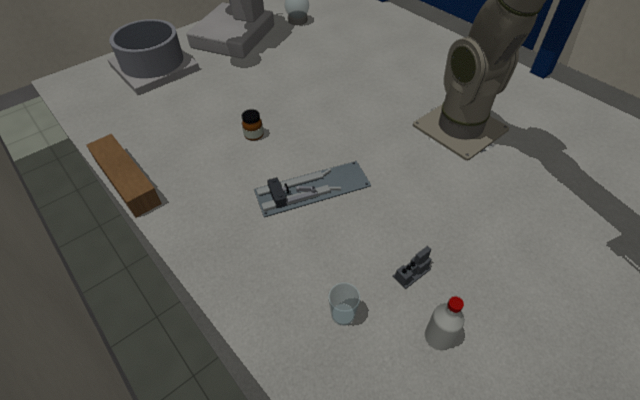

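View pics/top0.png

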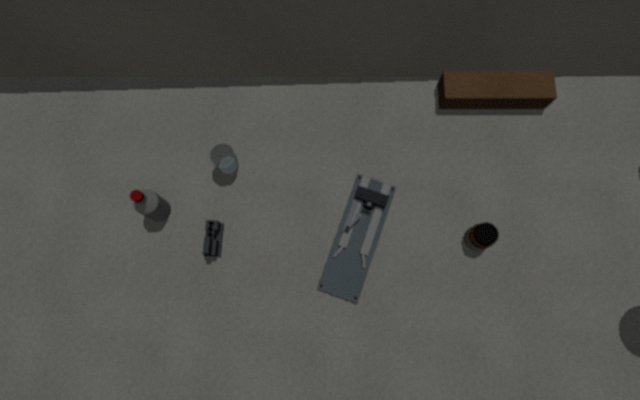

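The scene view shows the lane at about (312,188), the rack at (414,266), and the beaker, bottle and jar. In the top view the rack is at (212,240) and the lane runs from (338,297) at its entry to (375,185) at its latch end. I'll enlarge both.

Run:
```python
from h import *
p,d,cp=pickle.load(open("top0.pkl","rb"))
a=cv2.resize(p[165:310,305:410],None,fx=5.5,fy=5.5,interpolation=cv2.INTER_CUBIC)[:,:]
b=cv2.resize(p[205:275,190:235],None,fx=8,fy=8,interpolation=cv2.INTER_CUBIC)
a=a[:600]; im=np.zeros((600,800,3),np.uint8)
a=cv2.resize(p[165:310,305:400],None,fx=4.1,fy=4.1,interpolation=cv2.INTER_CUBIC)
im[:a.shape[0],:a.shape[1]]=a; im[:b.shape[0],400:400+b.shape[1]]=b
cv2.imwrite("pics/topz.png",np.clip(im*1.8,0,255).astype(np.uint8))
p,d,cp=pickle.load(open("scene0.pkl","rb"))
a=cv2.resize(p[150:300,245:445],None,fx=4,fy=4,interpolation=cv2.INTER_CUBIC)
cv2.imwrite("pics/scenez.png",np.clip(a*1.5,0,255).astype(np.uint8))
```

```text
(no output)
```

View pics/topz.png

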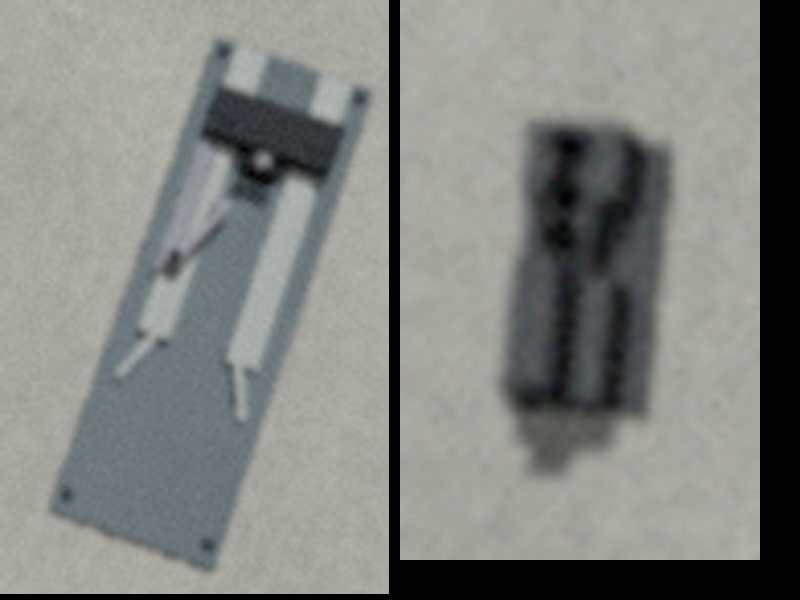

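View pics/scenez.png

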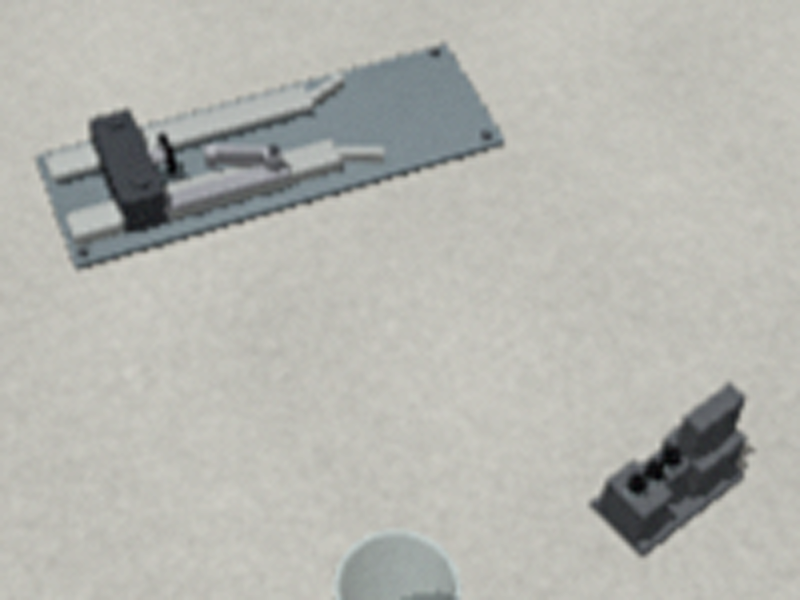

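```bash
cat >> h.py <<'E'
def rays(cp,uv):
    K=cp["camera_matrix"];T=cp["world_from_camera"]
    uv=np.atleast_2d(np.asarray(uv,float))
    d=np.c_[(uv[:,0]-K[0,2])/K[0,0],(uv[:,1]-K[1,2])/K[1,1],np.ones(len(uv))]@T[:3,:3].T
    return T[:3,3],d
def onplane(cp,uv,z):
    o,d=rays(cp,uv); t=(z-o[2])/d[:,2]; return o+d*t[:,None]
def proj(cp,P):
    K=cp["camera_matrix"];T=np.linalg.inv(cp["world_from_camera"])
    P=np.atleast_2d(P)@T[:3,:3].T+T[:3,3]; return np.c_[P[:,0]/P[:,2]*K[0,0]+K[0,2],P[:,1]/P[:,2]*K[1,1]+K[1,2]]
def save(n,name):
    cp=camera_params(n); p,d=camera(n); pickle.dump((p,d,cp),open(name+".pkl","wb")); cv2.imwrite(f"pics/{name}.png",np.clip(p*1.5,0,255).astype(np.uint8)); return p,d,cp
E
python3 - <<'E'
from h import *
for n,box in (("top",[(150,320),(305,410)]),("scene",[(150,225),(245,380)])):
    p,d,cp=pickle.load(open(n+"0.pkl","rb"))
    b,g,r=[p[...,i].astype(int) for i in range(3)]
    m=((b-r>8)).astype(np.uint8)
    mm=np.zeros_like(m);(y0,y1),(x0,x1)=box; mm[y0:y1,x0:x1]=m[y0:y1,x0:x1]
    mm=cv2.morphologyEx(mm,cv2.MORPH_OPEN,np.ones((2,2)))
    ys,xs=np.nonzero(mm)
    h=cv2.convexHull(np.c_[xs,ys].astype(np.float32))[:,0]
    P=onplane(cp,h,0.008)[:,:2]
    rr=cv2.minAreaRect((P*1000).astype(np.float32)); print(n,len(xs),rr); print(cv2.boxPoints(rr).round(1).tolist())
    # rack dark
p,d,cp=pickle.load(open("top0.pkl","rb"))
sub=p[205:275,190:235].max(2); m=(sub<75).astype(np.uint8)
ys,xs=np.nonzero(m); print(np.percentile(sub,[2,10,50,90]))
h=cv2.convexHull(np.c_[xs+190,ys+205].astype(np.float32))[:,0]
rr=cv2.minAreaRect((onplane(cp,h,0.003)[:,:2]*1000).astype(np.float32));print(rr);print(onplane(cp,[[212,240]],0.02))
print(d[205:275:6,190:235:5].round(3))
E
```

```text
top 1227 ((550.4703369140625, -114.7500228881836), (103.89727020263672, 322.2581787109375), 70.56090545654297)
[[381.20001220703125, -110.0999984741211], [685.0999755859375, -217.39999389648438], [719.7000122070312, -119.4000015258789], [415.79998779296875, -12.100000381469727]]
scene 1488 ((554.5694580078125, -105.62754821777344), (108.18379211425781, 325.89312744140625), 70.127685546875)
[[382.8999938964844, -101.0999984741211], [689.4000244140625, -211.89999389648438], [726.2000122070312, -110.0999984741211], [419.70001220703125, 0.6000000238418579]]
[18. 39. 92. 95.]
((538.8929443359375, 270.0358581542969), (50.07948684692383, 118.14411163330078), 87.47885131835938)
[[0.5411239  0.26770827 0.02      ]]
[[1.248 1.249 1.241 1.247 1.249 1.244 1.251 1.249 1.247]
 [1.24  1.245 1.244 1.242 1.246 1.241 1.242 1.244 1.244]
 [1.235 1.239 1.239 1.239 1.237 1.243 1.243 1.235 1.241]
 [1.235 1.238 1.237 1.233 1.187 1.195 1.221 1.239 1.236]
 [1.23  1.234 1.229 1.189 1.181 1.196 1.226 1.233 1.225]
 [1.227 1.231 1.233 1.223 1.179 1.206 1.223 1.222 1.226]
 [1.229 1.223 1.226 1.149 1.159 1.182 1.219 1.223 1.225]
 [1.221 1.224 1.22  1.147 1.162 1.175 1.218 1.22  1.218]
 [1.216 1.222 1.215 1.142 1.169 1.181 1.212 1.217 1.218]
 [1.215 1.213 1.212 1.209 1.214 1.211 1.211 1.21  1.213]
 [1.211 1.213 1.21  1.207 1.208 1.207 1.21  1.206 1.21 ]
 [1.203 1.207 1.207 1.208 1.204 1.201 1.208 1.206 1.204]]
```

Run:
```python
from h import *
from scipy.spatial.transform import Rotation as R
p,d,cp=pickle.load(open("top0.pkl","rb"))
print("bottlecap",onplane(cp,[[137,196]],.17),"base",onplane(cp,[[158,214]],0), "beaker",onplane(cp,[[228,165]],0),onplane(cp,[[221,154]],.09),"jar",onplane(cp,[[484,234]],.085))
s=read_state(); T=camera_params("wrist")["world_from_camera"]
Rt=R.from_quat(s["eef_rot"]).as_matrix(); print(Rt.round(3)); print("cam in tool",(Rt.T@(T[:3,3]-s["ee_pos"])).round(4)); print((Rt.T@T[:3,:3]).round(3),camera_params("wrist")["camera_matrix"][0])
```

```text
bottlecap [[0.62162784 0.41408723 0.17      ]] base [[0.61439445 0.42197356 0.        ]] beaker [[0.75315525 0.23974583 0.        ]] [[0.75360417 0.24057608 0.09      ]] jar [[ 0.54813469 -0.42024845  0.085     ]]
[[-0.965  0.261 -0.   ]
 [ 0.261  0.965 -0.001]
 [-0.    -0.001 -1.   ]]
cam in tool [ 0.0764  0.0002 -0.1463]
[[ 0.    -0.96  -0.279]
 [ 1.    -0.     0.001]
 [-0.001 -0.279  0.96 ]] [279.98592947   0.         320.63077443]
```

>>> send_rows(steps=[[0, 0, 0, -0.042, -0.023, 0, -1], [0, 0, 0, -0.042, -0.023, 0, -1], [0, 0, 0, -0.042, -0.023, 0, -1], [0, 0, 0, -0.042, -0.023, 0, -1], [0, 0, 0, -0.042, -0.023, 0, -1], [0, 0, 0, -0.042, -0.023, 0, -1], [0, 0, 0, -0.042, -0.023, 0, -1], [0, 0, 0, -0.042, -0.023, 0, -1], [0, 0, 0, -0.042, -0.023, 0, -1], [0, 0, 0, -0.042, -0.023, 0, -1]])

```text
time: 1.1
ee_pos: [0.5139, 0.2645, 0.2342]
eef_rot: [0.124, 0.992, -0.002, -0.003]
ft_force: [0.6, 1.6, 0.0]
width: 0.087
```

Run:
```python
from h import *
s=read_state(); print(s["time"],s["ee_pos"],s["eef_rot"],s["joint_positions"].round(2))
save("wrist","w1")
```

```text
1.1 [0.51391099 0.26447594 0.23421914] [ 0.12407878  0.99226517 -0.00234092 -0.00296844] [-0.76  0.23  0.24  1.6  -0.06  1.32  0.81]
```

View pics/w1.png

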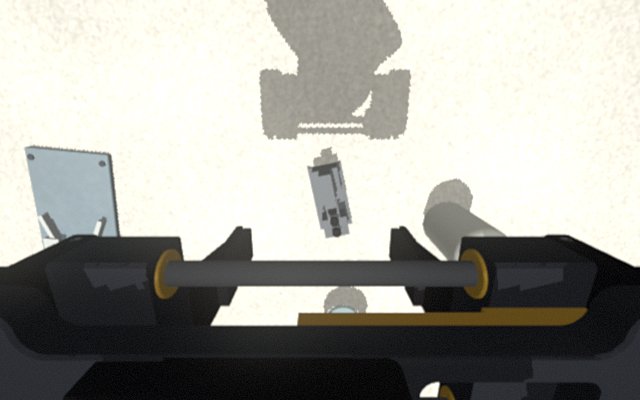

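Wrist view: the rack is at about (328,195), with its caps toward the bottom (away from the base). The fin is in the upper part, the fingers are on both sides, and the bottle is at (460,225). I'll enlarge it.

Run:
```python
from h import *
p,d,cp=pickle.load(open("w1.pkl","rb"))
a=p[140:250,290:370]; cv2.imwrite("pics/w1z.png",cv2.resize(a,None,fx=5.4,fy=5.4,interpolation=cv2.INTER_CUBIC))
# point heights
ys,xs=np.mgrid[140:250:1,290:370:1]; K=cp["camera_matrix"];T=cp["world_from_camera"]; z=d[140:250,290:370]
P=np.stack([(xs-K[0,2])/K[0,0]*z,(ys-K[1,2])/K[1,1]*z,z],-1)@T[:3,:3].T+T[:3,3]
H=P[...,2]; print((H[::6,10:70:4]*1000).round().astype(int))
m=(H>.062)&(H<.085); Q=P[m]; print("fin",m.sum(),Q.mean(0))
rr=cv2.minAreaRect((Q[:,:2]*1000).astype(np.float32)); print(rr)
m=(H>.028); Q=P[m]; print("all",Q.mean(0), cv2.minAreaRect((Q[:,:2]*1000).astype(np.float32)))
```

```text
[[ 1  1  1  2  2  1  1 -1  0  2  1  2  0  2  2]
 [ 1  1  1  2  2  1  2  1  1  1  2  2  2  1  1]
 [ 1  2  2  1  1  2  1  2  2  2  1  2  2  1  1]
 [ 0  1  1  1  1  2  1  1  2  1  1  1  2  1  3]
 [ 0  1  2  0  0  2  2  6 11  7  7  2  0  1  1]
 [ 1  1  7 27 32 38 45 48 41 41  6  2  1  1  0]
 [ 1  0  0 41 41 75 75 75 41 41  6  2  1  1  0]
 [ 2  2  0  7 42 76 75 76 41 42  7  7  0  2  1]
 [ 1  1  1  7 42 40 74 75 76 40 41  7  3  1  1]
 [ 2  0  2  3 41 40 76 75 75 40 41  8  2  2  2]
 [ 1  0  1  1  7 42 75 75 75 42  8  8  2  2  1]
 [ 0  1  0  1  7  7 76 75 75 75  8  7  8  0  0]
 [ 1  1  1  2  1  8  8 53 52 52 22 24  8  3  1]
 [ 2  2 -1  1  1  7 32 41 51 51 41 40  7  1  1]
 [ 2  2  1  1  1  7 41 41 52 51 41 41  7  1  2]
 [ 2  1  1  1  1  1 42 41 47 52 48 41 42  1  1]
 [ 0  2  1  0  1  0  1 41 40 52  2  1  0  2  1]
 [ 1  1  2  1  0  0  3  2  1  1  1  2  2  1  1]
 [ 2  1  1  2  2  3  2  2  0  1  2  2  2  1  1]]
fin 455 [0.51979424 0.27017324 0.07481011]
((521.1024780273438, 270.03338623046875), (13.984528541564941, 40.03548812866211), 87.2936782836914)
all [0.53789943 0.26988157 0.05901203] ((515.8575439453125, 270.2502746582031), (32.01171875, 151.0392303466797), 87.40159606933594)
```

View pics/w1z.png

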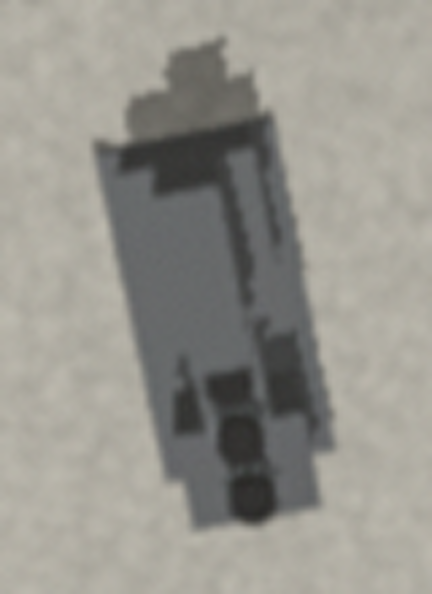

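```bash
cat >> h.py <<'E'
from scipy.spatial.transform import Rotation as R
def delta(xyz,yaw_y,s=None):
    """remaining tool rotvec(deg), tool shift to put TCP at xyz, tool y at world angle yaw_y deg, tool down"""
    s=s or read_state(); Rc=R.from_quat(s["eef_rot"]).as_matrix()
    a=np.radians(yaw_y); y=np.array([np.cos(a),np.sin(a),0]); z=np.array([0,0,-1.]); x=np.cross(y,z)
    Rg=np.c_[x,y,z]
    rv=np.degrees(R.from_matrix(Rc.T@Rg).as_rotvec()); sh=Rc.T@(np.array(xyz)-s["ee_pos"])
    print("t",s["time"].__round__(2),"pos",s["ee_pos"].round(4),"rot",rv.round(2),"shift now-axes",sh.round(4),"goal-axes",(Rg.T@(np.array(xyz)-s["ee_pos"])).round(4),"F",s["ft_force"].round(1),"w",round(s["width"],4))
E
python3 -c "
from h import *
delta([.521,.27,.15],87.3)"
```

```text
t 1.15 pos [0.5198 0.2561 0.2342] rot [ -0.47  -0.13 -12.11] shift now-axes [0.0023 0.0145 0.084 ] goal-axes [-0.0005  0.014   0.0842] F [ 1.3 -8.3 -0.4] w 0.0871
```

>>> send_rows(steps=[[-0.12, 0, -3, 0, 0, 0, -1], [-0.12, 0, -3, 0, 0, 0, -1], [-0.12, 0, -3, 0, 0, 0, -1], [-0.12, 0, -3, 0, 0, 0, -1], [0, 0, 0, 0, 0.007, 0.01, -1], [0, 0, 0, 0, 0.007, 0.02, -1], [0, 0, 0, 0, 0, 0.025, -1], [0, 0, 0, 0, 0, 0.02, -1], [0, 0, 0, 0, 0, 0.005, -1], [0, 0, 0, 0, 0, 0, -1]])

```text
time: 2.15
ee_pos: [0.5207, 0.2674, 0.1455]
eef_rot: [0.028, 1.0, -0.002, -0.004]
ft_force: [-0.6, 1.3, 0.6]
width: 0.0872
```

```bash
python3 -c "
from h import *
delta([.521,.27,.062],87.3)"
```

```text
t 2.15 pos [0.5207 0.2674 0.1455] rot [-0.23 -0.4  -0.54] shift now-axes [-0.0007  0.003   0.0834] goal-axes [-0.0001  0.0026  0.0835] F [-0.6  1.3  0.6] w 0.0872
```

>>> send_rows(steps=[[-0.2, -0.4, -0.5, 0, 0.0015, 0.01, -1], [0, 0, 0, 0, 0.0015, 0.02, -1], [0, 0, 0, 0, 0, 0.02, -1], [0, 0, 0, 0, 0, 0.016, -1], [0, 0, 0, 0, 0, 0.009, -1], [0, 0, 0, 0, 0, 0.004, -1], [0, 0, 0, 0, 0, 0.002, -1], [0, 0, 0, 0, 0, 0, -1], [0, 0, 0, 0, 0, 0, -1], [0, 0, 0, 0, 0, 0, -1]])

```text
time: 3.15
ee_pos: [0.5244, 0.2741, 0.0665]
eef_rot: [0.023, 1.0, 0.004, 0.005]
ft_force: [-0.2, 0.9, -0.0]
width: 0.0872
```

```bash
python3 -c "
from h import *
delta([.521,.27,.062],87.3)"
```

```text
t 3.15 pos [0.5244 0.2741 0.0665] rot [0.42 0.61 0.01] shift now-axes [ 0.0033 -0.0043  0.0044] goal-axes [ 0.0032 -0.0043  0.0045] F [-0.2  0.9 -0. ] w 0.0872
```

>>> send_rows(steps=[[0.4, 0.6, 0, 0.003, -0.004, 0.002, -1], [0, 0, 0, 0, 0, 0.002, -1], [0, 0, 0, 0, 0, 0, -1], [0, 0, 0, 0, 0, 0, -1], [0, 0, 0, 0, 0, 0, -1], [0, 0, 0, 0, 0, 0, -1], [0, 0, 0, 0, 0, 0, -1], [0, 0, 0, 0, 0, 0, -1], [0, 0, 0, 0, 0, 0, -1], [0, 0, 0, 0, 0, 0, -1]])

```text
time: 4.15
ee_pos: [0.5215, 0.2702, 0.063]
eef_rot: [0.024, 1.0, 0.0, 0.0]
ft_force: [0.7, -0.1, -0.2]
width: 0.0871
```

```bash
python3 -c "
from h import *
delta([.521,.27,.062],87.3)
for i in range(3):
  save('wrist','w2'); delta([.521,.27,.062],87.3)"
```

```text
t 4.15 pos [0.5215 0.2702 0.063 ] rot [0.04 0.02 0.  ] shift now-axes [ 0.0005 -0.0002  0.001 ] goal-axes [ 0.0005 -0.0002  0.001 ] F [ 0.7 -0.1 -0.2] w 0.0871
t 4.2 pos [0.5214 0.2702 0.063 ] rot [0.03 0.02 0.01] shift now-axes [ 0.0004 -0.0002  0.001 ] goal-axes [ 0.0004 -0.0002  0.001 ] F [ 0.5 -1.4 -0.6] w 0.0874
t 4.25 pos [0.5215 0.2702 0.063 ] rot [0.04 0.02 0.  ] shift now-axes [ 0.0004 -0.0002  0.001 ] goal-axes [ 0.0004 -0.0002  0.001 ] F [ 0.9  0.8 -0.1] w 0.0869
t 4.3 pos [0.5214 0.2702 0.063 ] rot [0.04 0.02 0.  ] shift now-axes [ 0.0004 -0.0003  0.001 ] goal-axes [ 0.0004 -0.0002  0.001 ] F [ 0.6 -0.4  0.4] w 0.087
```

View pics/w2.png

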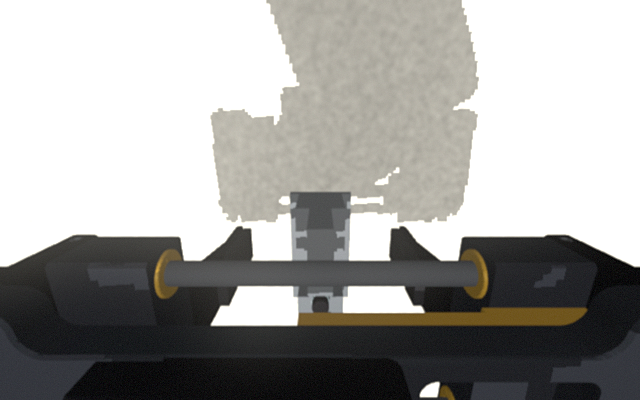

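The rack is centred between the fingers at (320,250), so I'll close.

>>> send_rows(steps=[[0, 0, 0, 0, 0, 0, 1], [0, 0, 0, 0, 0, 0, 1], [0, 0, 0, 0, 0, 0, 1], [0, 0, 0, 0, 0, 0, 1], [0, 0, 0, 0, 0, 0, 1], [0, 0, 0, 0, 0, 0, 1], [0, 0, 0, 0, 0, 0, 1], [0, 0, 0, 0, 0, 0, 1], [0, 0, 0, 0, 0, 0, 1], [0, 0, 0, 0, 0, 0, 1]], force=40)

```text
time: 5.3
ee_pos: [0.5215, 0.2702, 0.063]
eef_rot: [0.024, 1.0, 0.0, 0.0]
ft_force: [1.2, -0.6, -0.3]
width: 0.015
```

```bash
python3 -c "
from h import *
delta([.521,.27,.062],87.3)"
```

```text
t 5.3 pos [0.5215 0.2702 0.063 ] rot [0.04 0.02 0.  ] shift now-axes [ 0.0005 -0.0002  0.001 ] goal-axes [ 0.0005 -0.0002  0.001 ] F [ 1.2 -0.6 -0.3] w 0.015
```

>>> send_rows(steps=[[0, 0, 0, 0, 0, -0.01, 1], [0, 0, 0, 0, 0, -0.03, 1], [0, 0, 0, 0, 0, -0.04, 1], [0, 0, 0, 0, 0, -0.04, 1], [0, 0, 0, 0, 0, -0.04, 1], [0, 0, 0, 0, -0.01, -0.03, 1], [0, 0, 0, 0, -0.02, -0.01, 1], [0, 0, 0, 0, -0.03, 0, 1], [0, 0, 0, 0, -0.04, 0, 1], [0, 0, 0, 0, -0.04, 0, 1]])

```text
time: 6.3
ee_pos: [0.5104, 0.127, 0.2699]
eef_rot: [0.019, 1.0, -0.001, -0.004]
ft_force: [0.4, -0.4, -2.6]
width: 0.0137
```

```bash
python3 -c "
from h import *
delta([.56,-.03,.25],70.3)"
```

```text
t 6.3 pos [0.5104 0.127  0.2699] rot [-0.22 -0.37 17.47] shift now-axes [-0.0558 -0.1549  0.02  ] goal-axes [-0.0996 -0.1311  0.0199] F [ 0.4 -0.4 -2.6] w 0.0137
```

>>> send_rows(steps=[[0, 0, 0, -0.014, -0.038, 0.005, 1], [0, 0, 0, -0.014, -0.038, 0.005, 1], [0, 0, 0, -0.014, -0.038, 0.005, 1], [0, 0, 0, -0.01, -0.025, 0.003, 1], [0, 0, 4, 0, 0, 0, 1], [-0.2, -0.4, 5, 0, 0, 0, 1], [0, 0, 5, 0, 0, 0, 1], [0, 0, 3.5, 0, 0, 0, 1], [0, 0, 0, 0, 0, 0, 1], [0, 0, 0, 0, 0, 0, 1]])

```text
time: 7.3
ee_pos: [0.5459, -0.0413, 0.2419]
eef_rot: [0.187, 0.982, -0.003, -0.007]
ft_force: [0.0, 0.1, -3.3]
width: 0.0137
```

```bash
python3 -c "
from h import *
delta([.56,-.03,.25],70.3)
save('wrist','w3')"
```

```text
t 7.3 pos [ 0.5459 -0.0413  0.2419] rot [-0.52 -0.75 -1.81] shift now-axes [-0.0088  0.0156 -0.0083] goal-axes [-0.0094  0.0154 -0.0081] F [ 0.   0.1 -3.3] w 0.0137
```

View pics/w3.png

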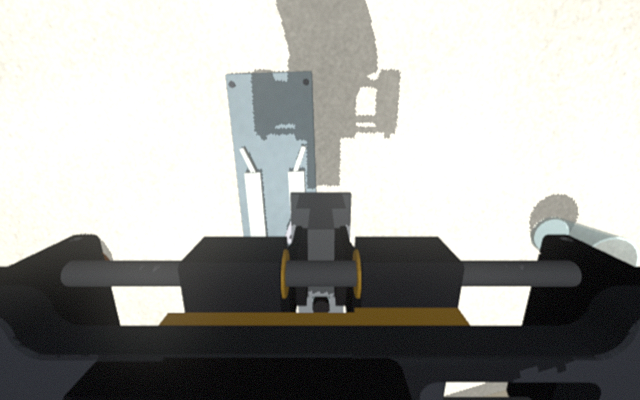

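The wrist view shows the entry end of the lane, with its corners at about (228,73) and (312,72). The flares run from about (243,148) and (302,148) to the rail mouth at row ~170. I'll measure it with the depth data.

```bash
cat >> h.py <<'E'
def cloud(d,cp,box):
    y0,y1,x0,x1=box
    ys,xs=np.mgrid[y0:y1,x0:x1]; K=cp["camera_matrix"];T=cp["world_from_camera"]; z=d[y0:y1,x0:x1]
    P=np.stack([(xs-K[0,2])/K[0,0]*z,(ys-K[1,2])/K[1,1]*z,z],-1)@T[:3,:3].T+T[:3,3]
    P[z<=0]=np.nan; return P
E
python3 - <<'E'
from h import *
p,d,cp=pickle.load(open("w3.pkl","rb"))
P=cloud(d,cp,(50,235,210,335)); H=P[...,2]
print((H[::9,::8]*1000).round(0))
hb=np.nanmedian(cloud(d,cp,(60,200,130,200))[...,2]); print("bench",hb)
H=H-hb; px=p[50:235,210:335].astype(int)
b,g,r=px[...,0],px[...,1],px[...,2]
m=(H>.0045)&(H<.012)
for ax in range(1): 
    Q=P[m][:,:2]
# left & right edges per row, end edge per col
L=[];Rr=[]
for i in range(25,185):
    j=np.nonzero(m[i])[0]
    if len(j)<8: continue
    L.append(P[i,j[0],:2]); Rr.append(P[i,j[-1],:2])
def fit(A):
    A=np.array(A,np.float32); v=cv2.fitLine(A,cv2.DIST_HUBER,0,.001,.001).ravel(); return v
for nme,A in (("L",L),("R",Rr)):
    v=fit(A); print(nme,v, np.degrees(np.arctan2(v[1],v[0])))
E=[]
for j in range(25,95):
    i=np.nonzero(m[:,j])[0]; E.append(P[i[0],j,:2])
v=fit(E); print("E",v,np.degrees(np.arctan2(v[1],v[0])))
m2=(H>.016)&(H<.024); Q=P[m2]; 
np.save("rail.npy",Q); print(len(Q),Q.min(0),Q.max(0))
E
```

```text
[[  2.   1.   0.  -0.   1.   1.   2.   2.   1.   2.   1.   2.   1.   0.
    2.   1.]
 [  1.   1.   0.  -1.   1.   1.   2.   2.   1.   1.   2.   1.   1.   2.
    1.   3.]
 [  3.  -0.   1.   1.   2.   0.   2.   1.   2.   0.  -0.   2.   1.   0.
    0.   0.]
 [  1.   0.   9.  10.  10.   9.   9.   8.  10.   9.   9.   8.   9.   1.
    1.   1.]
 [  1.   1.   8.  10.  10.  10.   9.   8.   9.   9.  10.   9.  10.   1.
    1.   1.]
 [  2.   0.   2.   9.   8.   8.   9.  10.  10.   9.  10.   9.   9.   3.
    2.   1.]
 [  1.   1.   1.   8.   9.  10.  10.   9.  10.   8.   9.   9.  10.   2.
    2.   1.]
 [ -0.   1.   1.  10.   8.  10.   9.  10.  10.   9.   9.   8.   9.   1.
    0.   2.]
 [  1.   1.   0.  10.   9.  10.   9.   8.   8.  11.  10.   8.   9.   1.
    1.   2.]
 [  2.  -0.   1.   9.  11.   9.   9.   8.  10.  10.  11.   9.   9.   2.
    2.   2.]
 [  1.   2.   0.   9.  10.  10.   9.  10.  10.   9.   9.   9.   9.   5.
    1.   2.]
 [  2.   1.   1.   9.  19.   9.  10.   9.  10.   9.  10.   8.  10.   8.
    0.   2.]
 [  1.   1.   3.  -0.   9.  10.  10.   9.   9.   8.   9.  18.   9.   9.
   -0.  
[... 281 characters left out ...]
   9.  22.  22.   9.   8.   9. 187. 187. 187. 187.
  186. 185.]
 [  1.   1.   2.   1.   9.  21.  21.   9.  10.   9. 187. 210. 210. 209.
  209. 210.]
 [  0.   1.   0.   1.  10.  22.  21.  10.   7.   9.  20. 221. 221. 228.
  229. 227.]
 [  2.  -0.   0.   1.   9.  20.  21.   8.   9.   9.  28. 220. 220. 242.
  242. 242.]
 [  2.   1.   1.   0.   2.  19.  23.   9.   8.  10.  40. 233. 229. 254.
  254. 255.]]
bench 0.0010864557720024204
L [ 0.9415077  -0.33699146  0.47803295 -0.1421468 ] -19.693684
R [ 0.82413673 -0.5663909   0.5282403  -0.0664793 ] -34.49893
E [ 0.33817592  0.9410829   0.40029225 -0.05292216] 70.234215
1605 [ 0.47162362 -0.16618821  0.01710059] [ 0.59246975 -0.04747825  0.02325402]
```

Run:
```python
from h import *
p,d,cp=pickle.load(open("w3.pkl","rb"))
P=cloud(d,cp,(50,235,210,335)); H=P[...,2]-.0011
a=np.radians(-19.7); ex=np.array([np.cos(a),np.sin(a)]); ey=np.array([-ex[1],ex[0]])
X=P[...,:2]@ex; Y=P[...,:2]@ey
m=(H>.0045)&(H<.012)
def pr(n,v): v=np.array(v)*1000; print(n,len(v),np.median(v).round(2),v.std().round(2))
L=[];Rr=[]
for i in range(28,100):
    j=np.nonzero(m[i])[0]; L.append(Y[i,j[0]]);Rr.append(Y[i,j[-1]])
pr("L",L);pr("R",Rr)
E=[X[np.nonzero(m[:,j])[0][0],j] for j in range(25,95)]; pr("E",E)
# rails: rows 125..150
m2=H>.0155
print([ (i,np.nonzero(m2[i])[0].tolist()) for i in (95,105,115,122,130)])
o1=[];i1=[];i2=[];o2=[]
for i in range(126,142):
    j=np.nonzero(m2[i])[0]; k=np.argmax(np.diff(j)); o1.append(Y[i,j[0]]);i1.append(Y[i,j[k]]);i2.append(Y[i,j[k+1]]);o2.append(Y[i,j[-1]])
for n,v in (("o1",o1),("i1",i1),("i2",i2),("o2",o2)): pr(n,v)
# mouth: first rail row X near rail tops
Q=P[m2&(H<.03)]; q=np.c_[Q[:,:2]@ex,Q[:,:2]@ey]*1000
for lo in range(380,520,5):
    w=q[(q[:,0]>=lo)&(q[:,0]<lo+5)]; 
    if len(w): print(lo,len(w),w[:,1].min().round(1),w[:,1].max().round(1),sorted(w[:,1].round())[::3])
```

```text
L 72 27.33 0.51
R 72 135.59 0.38
E 70 394.72 0.42
[(95, []), (105, [32, 33, 34, 35, 36, 88, 89, 90, 91, 92]), (115, [37, 38, 39, 40, 41, 42, 85, 86, 87, 88, 89]), (122, [40, 41, 42, 43, 44, 45, 78, 80, 81, 82, 83, 84, 85, 86, 87, 88, 89, 90, 91, 92, 93]), (130, [35, 36, 37, 38, 39, 40, 41, 42, 43, 44, 45, 46, 47, 48, 49, 50, 78, 79, 80, 81, 82, 83, 84, 85, 86, 87, 88, 89, 90, 91, 92, 93, 94])]
o1 16 41.78 0.48
i1 16 62.38 0.22
i2 16 100.1 0.39
o2 16 120.81 0.4
485 32 37.2 124.5 [np.float64(37.0), np.float64(39.0), np.float64(40.0), np.float64(42.0), np.float64(43.0), np.float64(44.0), np.float64(119.0), np.float64(120.0), np.float64(121.0), np.float64(122.0), np.float64(123.0)]
490 36 38.3 123.0 [np.float64(38.0), np.float64(40.0), np.float64(41.0), np.float64(43.0), np.float64(44.0), np.float64(45.0), np.float64(116.0), np.float64(118.0), np.float64(119.0), np.float64(120.0), np.float64(120.0), np.float64(122.0)]
495 38 40.8 121.5 [np.float64(41.0), np.float64(42.0), np.float64(43.0), np.float64(43.0), np.float64(45.0), np.float64(46.0), np.float64(47.0), np.float64(48.0), np.float6
[... 643 characters left out ...]
 38 47.1 115.6 [np.float64(47.0), np.float64(48.0), np.float64(50.0), np.float64(51.0), np.float64(52.0), np.float64(53.0), np.float64(109.0), np.float64(110.0), np.float64(111.0), np.float64(111.0), np.float64(113.0), np.float64(114.0), np.float64(115.0)]
515 69 41.5 120.5 [np.float64(41.0), np.float64(45.0), np.float64(48.0), np.float64(50.0), np.float64(51.0), np.float64(52.0), np.float64(52.0), np.float64(53.0), np.float64(55.0), np.float64(56.0), np.float64(59.0), np.float64(62.0), np.float64(105.0), np.float64(107.0), np.float64(108.0), np.float64(110.0), np.float64(110.0), np.float64(111.0), np.float64(112.0), np.float64(113.0), np.float64(115.0), np.float64(118.0), np.float64(119.0)]
```

```bash
cat >> h.py <<'E'
_a=np.radians(-19.7); EX=np.array([np.cos(_a),np.sin(_a)]); EY=np.array([-EX[1],EX[0]])
MX,MY=.519,.0813
def dk(x,z,y=0,s=None):
    """x: rack origin x in dock frame"""
    s=s or read_state()
    X=MX+x-.0245; q=EX*X+EY*(MY+y); 
    c=s["ee_pos"][:2]; print("rack x_d",round((c@EX-MX+.0245)*1000,2),"y",round((c@EY-MY)*1000,2))
    delta([q[0],q[1],z],70.3,s)
E
python3 -c "
from h import *
dk(-.077,.15)"
```

```text
rack x_d 33.41 y 63.8
t 7.35 pos [ 0.5459 -0.0413  0.2419] rot [-0.52 -0.75 -1.82] shift now-axes [ 0.1071 -0.0664  0.0939] goal-axes [ 0.1104 -0.0638  0.0919] F [ 0.4  0.2 -2.8] w 0.0138
```

>>> send_rows(steps=[[-0.5, -0.7, -1.8, 0, 0, 0, 1], [0, 0, 0, 0.015, -0.01, 0, 1], [0, 0, 0, 0.027, -0.016, 0, 1], [0, 0, 0, 0.027, -0.016, 0, 1], [0, 0, 0, 0.027, -0.015, 0.01, 1], [0, 0, 0, 0.014, -0.007, 0.02, 1], [0, 0, 0, 0, 0, 0.025, 1], [0, 0, 0, 0, 0, 0.02, 1], [0, 0, 0, 0, 0, 0.01, 1], [0, 0, 0, 0, 0, 0, 1]])

```text
time: 8.35
ee_pos: [0.4143, -0.0673, 0.1531]
eef_rot: [0.163, 0.987, 0.001, 0.0]
ft_force: [0.5, 0.1, -2.3]
width: 0.0137
```

```bash
python3 -c "
from h import *
dk(-.077,.071)"
```

```text
rack x_d -81.79 y -5.04
t 8.35 pos [ 0.4143 -0.0673  0.1531] rot [0.09 0.03 0.92] shift now-axes [-0.0048  0.0048  0.0821] goal-axes [-0.0048  0.005   0.0821] F [ 0.5  0.1 -2.3] w 0.0137
```

>>> send_rows(steps=[[0, 0, 0.9, -0.005, 0.005, 0.01, 1], [0, 0, 0, 0, 0, 0.02, 1], [0, 0, 0, 0, 0, 0.02, 1], [0, 0, 0, 0, 0, 0.012, 1], [0, 0, 0, 0, 0, 0.006, 1], [0, 0, 0, 0, 0, 0, 1], [0, 0, 0, 0, 0, 0, 1], [0, 0, 0, 0, 0, 0, 1], [0, 0, 0, 0, 0, 0, 1], [0, 0, 0, 0, 0, 0, 1]])

```text
time: 9.35
ee_pos: [0.4274, -0.0639, 0.0905]
eef_rot: [0.169, 0.986, 0.002, 0.006]
ft_force: [0.4, -0.2, -3.4]
width: 0.0136
```

```bash
python3 -c "
from h import *
dk(-.077,.071)
save('wrist','w4');dk(-.077,.071)"
```

```text
rack x_d -70.6 y 2.63
t 9.35 pos [ 0.4274 -0.0639  0.0905] rot [0.32 0.59 0.27] shift now-axes [ 0.0066 -0.0027  0.0194] goal-axes [ 0.0064 -0.0026  0.0195] F [ 0.4 -0.2 -3.4] w 0.0136
rack x_d -70.59 y 2.63
t 9.4 pos [ 0.4274 -0.0639  0.0905] rot [0.32 0.59 0.27] shift now-axes [ 0.0066 -0.0027  0.0194] goal-axes [ 0.0064 -0.0026  0.0195] F [-0.5 -0.4 -2.5] w 0.0138
```

View pics/w4.png

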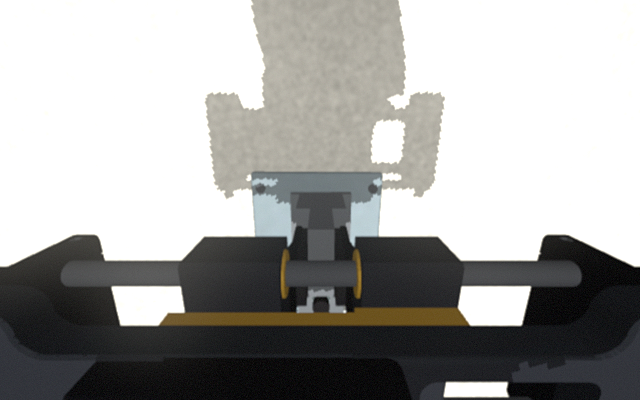

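The rack is centred over the entry plate, whose corners are at (252,172) and (381,172). I'll correct the small offset and go lower.

>>> send_rows(steps=[[0.3, 0.6, 0.3, 0.006, -0.003, 0.003, 1], [0, 0, 0, 0, 0, 0.006, 1], [0, 0, 0, 0, 0, 0.004, 1], [0, 0, 0, 0, 0, 0.001, 1], [0, 0, 0, 0, 0, 0, 1], [0, 0, 0, 0, 0, 0, 1], [0, 0, 0, 0, 0, 0, 1], [0, 0, 0, 0, 0, 0, 1], [0, 0, 0, 0, 0, 0, 1], [0, 0, 0, 0, 0, 0, 1]])

```text
time: 10.4
ee_pos: [0.4201, -0.0648, 0.0753]
eef_rot: [0.172, 0.985, 0.0, -0.001]
ft_force: [-0.2, -0.3, -2.4]
width: 0.0137
```

```bash
python3 -c "
from h import *
dk(-.077,.071)"
```

```text
rack x_d -77.12 y -0.65
t 10.4 pos [ 0.4201 -0.0648  0.0753] rot [-0.   -0.06 -0.06] shift now-axes [-0.0001  0.0006  0.0043] goal-axes [-0.0001  0.0006  0.0043] F [-0.2 -0.3 -2.4] w 0.0137
```

>>> send_rows(steps=[[0, 0, 0, 0, 0.0006, 0.001, 1], [0, 0, 0, 0, 0, 0.001, 1], [0, 0, 0, 0, 0, 0.001, 1], [0, 0, 0, 0, 0, 0.0007, 1], [0, 0, 0, 0, 0, 0.0005, 1], [0, 0, 0, 0, 0, 0, 1], [0, 0, 0, 0, 0, 0, 1], [0, 0, 0, 0, 0, 0, 1], [0, 0, 0, 0, 0, 0, 1], [0, 0, 0, 0, 0, 0, 1]])

```text
time: 11.4
ee_pos: [0.4205, -0.0641, 0.071]
eef_rot: [0.172, 0.985, 0.0, -0.0]
ft_force: [-0.7, 0.2, -1.6]
width: 0.0138
```

```bash
python3 -c "
from h import *
dk(-.077,.071)"
```

```text
rack x_d -76.96 y 0.07
t 11.4 pos [ 0.4205 -0.0641  0.071 ] rot [ 0.01 -0.04 -0.06] shift now-axes [ 0.     -0.0001 -0.    ] goal-axes [ 0.     -0.0001 -0.    ] F [-0.7  0.2 -1.6] w 0.0138
```

>>> send_rows(steps=[[0, 0, 0, 0, 0, 0.0004, 1], [0, 0, 0, 0, 0, 0, 1], [0, 0, 0, 0, 0, 0.0003, 1], [0, 0, 0, 0, 0, 0, 1], [0, 0, 0, 0, 0, 0, 1], [0, 0, 0, 0, 0, 0, 1], [0, 0, 0, 0, 0, 0, 1], [0, 0, 0, 0, 0, 0, 1], [0, 0, 0, 0, 0, 0, 1], [0, 0, 0, 0, 0, 0, 1]])

```text
time: 12.4
ee_pos: [0.4207, -0.0642, 0.0709]
eef_rot: [0.172, 0.985, 0.0, -0.0]
ft_force: [-0.5, 0.5, 1.6]
width: 0.0139
```

```bash
python3 -c "
from h import *
dk(-.077,.071)"
```

```text
rack x_d -76.8 y 0.09
t 12.4 pos [ 0.4207 -0.0642  0.0709] rot [ 0.04 -0.05 -0.07] shift now-axes [ 0.0002 -0.0001 -0.0001] goal-axes [ 0.0002 -0.0001 -0.0001] F [-0.5  0.5  1.6] w 0.0139
```

Run:
```python
from h import *
p,d,cp=pickle.load(open("top0.pkl","rb"))
for n,uv,z in (("tip",(230,200),.02),("hinge",(172,262),.025),("latchfrontL",(205,140),.045),("latchfrontR",(322,182),.045),("pad",(250,188),.03),("padball",(262,160),.045)):
    q=onplane(cp,[[305+uv[0]/4.1,165+uv[1]/4.1]],z)[0,:2]; print(n,(q@EX-MX).round(4),(q@EY-MY).round(4))
p,d,cp=pickle.load(open("scene0.pkl","rb"))
for n,uv,z in (("tip",(205,155),.02),("hinge",(278,155),.025),("padfront",(172,155),.03)):
    q=onplane(cp,[[245+uv[0]/4,150+uv[1]/4]],z)[0,:2]; print("scene",n,(q@EX-MX).round(4),(q@EY-MY).round(4))
```

```text
tip 0.0989 0.009
hinge 0.0469 0.0309
latchfrontL 0.1248 0.0368
latchfrontR 0.124 -0.0417
pad 0.1084 -0.0004
padball 0.1247 -0.0014
scene tip 0.0896 0.0011
scene hinge 0.0416 0.0242
scene padfront 0.114 0.0012
```

>>> send_rows(steps=[[0, 0, 0, -0.001, 0, 0, 1], [0, 0, 0, -0.002, 0, 0, 1], [0, 0, 0, -0.003, 0, 0, 1], [0, 0, 0, -0.004, 0, 0, 1], [0, 0, 0, -0.004, 0, 0, 1], [0, 0, 0, -0.004, 0, 0, 1], [0, 0, 0, -0.004, 0, 0, 1], [0, 0, 0, -0.003, 0, 0, 1], [0, 0, 0, -0.001, 0, 0, 1], [0, 0, 0, 0, 0, 0, 1]])

```text
time: 13.4
ee_pos: [0.4479, -0.0736, 0.0709]
eef_rot: [0.172, 0.985, 0.0, -0.0]
ft_force: [-1.9, 0.6, 3.0]
width: 0.0135
```

```bash
python3 -c "
from h import *
dk(-.03,.071)"
```

```text
rack x_d -48.0 y 0.36
t 13.4 pos [ 0.4479 -0.0736  0.0709] rot [ 0.04 -0.04 -0.05] shift now-axes [-0.018  -0.0003 -0.0001] goal-axes [-0.018  -0.0004 -0.0001] F [-1.9  0.6  3. ] w 0.0135
```

>>> send_rows(steps=[[0, 0, 0, -0.002, -0.0003, 0, 1], [0, 0, 0, -0.003, 0, 0, 1], [0, 0, 0, -0.004, 0, 0, 1], [0, 0, 0, -0.004, 0, 0, 1], [0, 0, 0, -0.004, 0, 0, 1], [0, 0, 0, -0.004, 0, 0, 1], [0, 0, 0, -0.004, 0, 0, 1], [0, 0, 0, -0.003, 0, 0, 1], [0, 0, 0, -0.001, 0, 0, 1], [0, 0, 0, 0, 0, 0, 1]])

```text
time: 14.4
ee_pos: [0.4776, -0.0846, 0.0709]
eef_rot: [0.172, 0.985, 0.0, -0.0]
ft_force: [-2.7, 1.4, 2.8]
width: 0.0137
```

```bash
python3 -c "
from h import *
dk(.02,.071)"
```

```text
rack x_d -16.35 y 0.04
t 14.4 pos [ 0.4776 -0.0846  0.0709] rot [ 0.04 -0.04 -0.05] shift now-axes [-0.0364 -0.     -0.0001] goal-axes [-0.0364 -0.     -0.0001] F [-2.7  1.4  2.8] w 0.0137
```

>>> send_rows(steps=[[0, 0, 0, -0.002, 0, 0, 1], [0, 0, 0, -0.004, 0, 0, 1], [0, 0, 0, -0.005, 0, 0, 1], [0, 0, 0, -0.005, 0, 0, 1], [0, 0, 0, -0.005, 0, 0, 1], [0, 0, 0, -0.005, 0, 0, 1], [0, 0, 0, -0.004, 0, 0, 1], [0, 0, 0, -0.003, 0, 0, 1], [0, 0, 0, -0.001, 0, 0, 1], [0, 0, 0, 0, 0, 0, 1]])

```text
time: 15.4
ee_pos: [0.5126, -0.0971, 0.0709]
eef_rot: [0.171, 0.985, 0.0, -0.0]
ft_force: [-2.1, 0.9, 3.8]
width: 0.0137
```

```bash
python3 -c "
from h import *
dk(.05,.071)
s=read_state();print(s['ft_force'][:2]@EX,s['ft_force'][:2]@EY)"
```

```text
rack x_d 20.83 y 0.05
t 15.4 pos [ 0.5126 -0.0971  0.0709] rot [ 0.04 -0.04 -0.04] shift now-axes [-0.0292 -0.     -0.0001] goal-axes [-0.0292 -0.0001 -0.0001] F [-2.1  0.9  3.8] w 0.0137
-2.263851768350547 0.1345904336097546
```

>>> send_rows(steps=[[0, 0, 0, -0.002, 0, 0, 1], [0, 0, 0, -0.003, 0, 0, 1], [0, 0, 0, -0.003, 0, 0, 1], [0, 0, 0, -0.003, 0, 0, 1], [0, 0, 0, -0.003, 0, 0, 1], [0, 0, 0, -0.003, 0, 0, 1], [0, 0, 0, -0.003, 0, 0, 1], [0, 0, 0, -0.002, 0, 0, 1], [0, 0, 0, -0.001, 0, 0, 1], [0, 0, 0, 0, 0, 0, 1]])

```text
time: 16.4
ee_pos: [0.5322, -0.1069, 0.0712]
eef_rot: [0.173, 0.985, 0.0, -0.004]
ft_force: [-2.5, 1.4, 2.9]
width: 0.014
```

```bash
cat >> h.py <<'E'
def st(x):
    dk(x,.071); s=read_state();print("Fx_d",(s['ft_force'][:2]@EX).round(2),"Fy_d",(s['ft_force'][:2]@EY).round(2))
E
python3 -c "
from h import *
st(.05);camera('scene');st(.05)
"
```

```text
rack x_d 42.58 y -2.58
t 16.4 pos [ 0.5322 -0.1069  0.0712] rot [-0.06 -0.48 -0.18] shift now-axes [-0.0074  0.0026  0.0001] goal-axes [-0.0074  0.0026  0.0002] F [-2.5  1.4  2.9] w 0.014
Fx_d -2.83 Fy_d 0.44
rack x_d 42.58 y -2.57
t 16.45 pos [ 0.5322 -0.1069  0.0712] rot [-0.05 -0.48 -0.18] shift now-axes [-0.0074  0.0026  0.0001] goal-axes [-0.0074  0.0026  0.0002] F [-3.5  1.4  5.4] w 0.0137
Fx_d -3.81 Fy_d 0.16
```

>>> send_rows(steps=[[0, -0.3, 0, -0.002, 0.001, 0, 1], [0, 0, 0, -0.003, 0.0005, 0, 1], [0, 0, 0, -0.003, 0.0003, 0, 1], [0, 0, 0, -0.003, 0.0003, 0, 1], [0, 0, 0, -0.002, 0, 0, 1], [0, 0, 0, -0.001, 0, 0, 1], [0, 0, 0, 0, 0, 0, 1], [0, 0, 0, 0, 0, 0, 1], [0, 0, 0, 0, 0, 0, 1], [0, 0, 0, 0, 0, 0, 1]])

```text
time: 17.45
ee_pos: [0.5445, -0.1112, 0.0713]
eef_rot: [0.173, 0.985, -0.001, -0.004]
ft_force: [-2.3, 0.9, 4.7]
width: 0.0141
```

```bash
python3 -c "
from h import *
st(.065);p,d,cp=save('scene','s5');st(.065)
a=cv2.resize(p[150:225,245:385],None,fx=5.7,fy=5.7,interpolation=cv2.INTER_CUBIC)
cv2.imwrite('pics/s5z.png',np.clip(a*1.5,0,255).astype(np.uint8))
"
```

```text
rack x_d 55.62 y -2.43
t 17.45 pos [ 0.5445 -0.1112  0.0713] rot [-0.14 -0.46 -0.28] shift now-axes [-0.0094  0.0025  0.0002] goal-axes [-0.0094  0.0024  0.0003] F [-2.3  0.9  4.7] w 0.0141
Fx_d -2.49 Fy_d 0.09
rack x_d 55.58 y -2.42
t 17.5 pos [ 0.5445 -0.1112  0.0712] rot [-0.14 -0.46 -0.28] shift now-axes [-0.0094  0.0025  0.0001] goal-axes [-0.0094  0.0024  0.0002] F [-3.   1.1  5.1] w 0.0141
Fx_d -3.24 Fy_d 0.02
```

View pics/s5z.png

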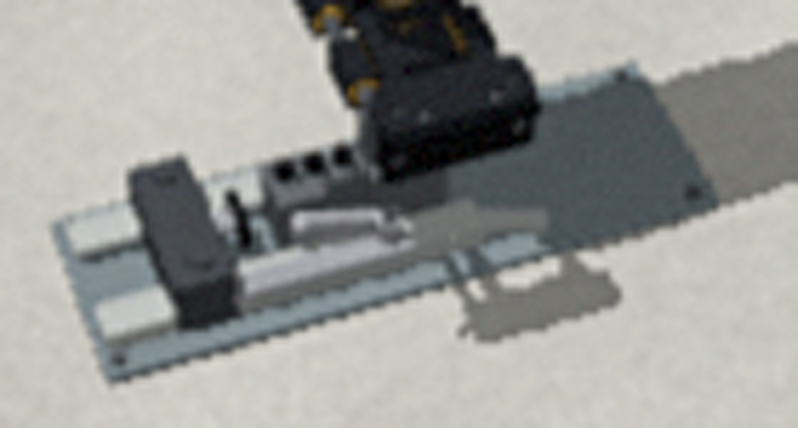

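The rack's front face (265,190) is about 10 mm short of the ejector pad (238,215), and the pawl lies swung out beside the body. From here I'll go in small steps.

>>> send_rows(steps=[[0, 0, 0, -0.0015, 0, 0, 1], [0, 0, 0, -0.0015, 0, 0, 1], [0, 0, 0, -0.0015, 0, 0, 1], [0, 0, 0, -0.001, 0, 0, 1], [0, 0, 0, -0.001, 0, 0, 1], [0, 0, 0, -0.001, 0, 0, 1], [0, 0, 0, -0.001, 0, 0, 1], [0, 0, 0, 0, 0, 0, 1], [0, 0, 0, 0, 0, 0, 1], [0, 0, 0, 0, 0, 0, 1]])

```text
time: 18.5
ee_pos: [0.5514, -0.1137, 0.0715]
eef_rot: [0.173, 0.985, -0.0, -0.006]
ft_force: [-4.2, 1.5, 4.6]
width: 0.0138
```

```bash
python3 -c "
from h import *
st(.07);p,d,cp=save('scene','s6');st(.07)
a=cv2.resize(p[165:215,250:340],None,fx=8.5,fy=8.5,interpolation=cv2.INTER_CUBIC)
cv2.imwrite('pics/s6z.png',np.clip(a*1.8,0,255).astype(np.uint8))
"
```

```text
rack x_d 63.0 y -2.48
t 18.5 pos [ 0.5514 -0.1137  0.0715] rot [-0.13 -0.66 -0.27] shift now-axes [-0.007   0.0025  0.0004] goal-axes [-0.007   0.0025  0.0005] F [-4.2  1.5  4.6] w 0.0138
Fx_d -4.47 Fy_d -0.04
rack x_d 62.99 y -2.45
t 18.55 pos [ 0.5514 -0.1137  0.0714] rot [-0.13 -0.66 -0.26] shift now-axes [-0.007   0.0025  0.0004] goal-axes [-0.007   0.0025  0.0004] F [-3.8  1.3  4.1] w 0.0138
Fx_d -4.04 Fy_d -0.06
```

View pics/s6z.png

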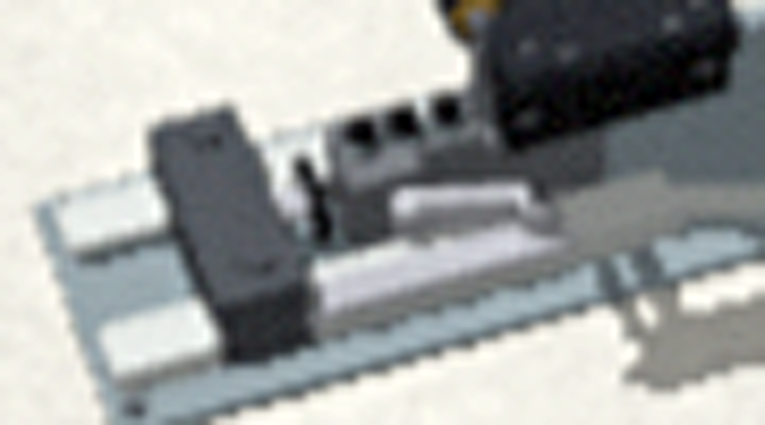

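>>> send_rows(steps=[[0, -0.7, 0, -0.001, 0, 0, 1], [0, -0.4, 0, -0.001, 0, 0, 1], [0, 0, 0, -0.001, 0, 0, 1], [0, 0, 0, -0.001, 0, 0, 1], [0, 0, 0, 0, 0, 0, 1], [0, 0, 0, 0, 0, 0, 1], [0, 0, 0, 0, 0, 0, 1], [0, 0, 0, 0, 0, 0, 1], [0, 0, 0, 0, 0, 0, 1], [0, 0, 0, 0, 0, 0, 1]])

```text
time: 19.55
ee_pos: [0.5536, -0.1146, 0.071]
eef_rot: [0.173, 0.985, -0.002, 0.003]
ft_force: [-2.2, 1.5, 2.5]
width: 0.0138
```

```bash
python3 -c "
from h import *
st(.07)"
```

```text
rack x_d 65.29 y -2.56
t 19.55 pos [ 0.5536 -0.1146  0.071 ] rot [-0.13  0.4  -0.26] shift now-axes [-0.0047  0.0026  0.    ] goal-axes [-0.0047  0.0026  0.    ] F [-2.2  1.5  2.5] w 0.0138
Fx_d -2.61 Fy_d 0.62
```

>>> send_rows(steps=[[0, 0.3, 0, -0.001, 0, 0, 1], [0, 0, 0, -0.001, 0, 0, 1], [0, 0, 0, -0.001, 0, 0, 1], [0, 0, 0, -0.001, 0, 0, 1], [0, 0, 0, 0, 0, 0, 1], [0, 0, 0, 0, 0, 0, 1], [0, 0, 0, 0, 0, 0, 1], [0, 0, 0, 0, 0, 0, 1], [0, 0, 0, 0, 0, 0, 1], [0, 0, 0, 0, 0, 0, 1]])

```text
time: 20.55
ee_pos: [0.5563, -0.1156, 0.071]
eef_rot: [0.173, 0.985, -0.001, -0.001]
ft_force: [-3.7, 0.7, 4.3]
width: 0.0137
```

```bash
python3 -c "
from h import *
st(.07);p,d,cp=save('scene','s7');st(.07)
a=cv2.resize(p[165:215,250:340],None,fx=8.5,fy=8.5,interpolation=cv2.INTER_CUBIC)
cv2.imwrite('pics/s7z.png',np.clip(a*1.8,0,255).astype(np.uint8))
"
```

```text
rack x_d 68.22 y -2.56
t 20.55 pos [ 0.5563 -0.1156  0.071 ] rot [-0.12 -0.09 -0.24] shift now-axes [-0.0018  0.0026  0.    ] goal-axes [-0.0018  0.0026  0.    ] F [-3.7  0.7  4.3] w 0.0137
Fx_d -3.71 Fy_d -0.63
rack x_d 68.25 y -2.58
t 20.6 pos [ 0.5563 -0.1156  0.071 ] rot [-0.12 -0.09 -0.25] shift now-axes [-0.0017  0.0026  0.    ] goal-axes [-0.0018  0.0026  0.    ] F [-2.8  1.2  3.3] w 0.0138
Fx_d -3.03 Fy_d 0.17
```

View pics/s7z.png

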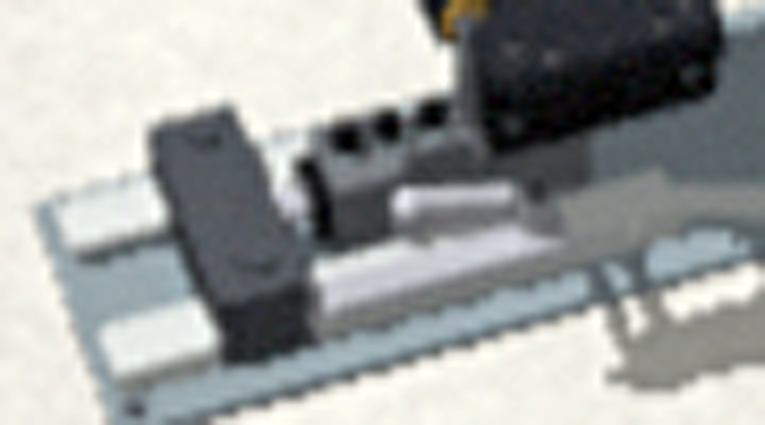

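>>> send_rows(steps=[[0, 0, 0, -0.001, 0, 0, 1], [0, 0, 0, 0, 0, 0, 1], [0, 0, 0, -0.001, 0, 0, 1], [0, 0, 0, 0, 0, 0, 1], [0, 0, 0, 0, 0, 0, 1], [0, 0, 0, 0, 0, 0, 1], [0, 0, 0, 0, 0, 0, 1], [0, 0, 0, 0, 0, 0, 1], [0, 0, 0, -0.0005, 0, 0, 1], [0, 0, 0, -0.0005, 0, 0, 1]])

```text
time: 21.6
ee_pos: [0.5579, -0.1162, 0.071]
eef_rot: [0.173, 0.985, -0.001, -0.002]
ft_force: [-6.1, 3.2, 7.2]
width: 0.0139
```

```bash
python3 -c "
from h import *
st(.07);p,d,cp=save('scene','s8');st(.07)
a=cv2.resize(p[165:215,250:340],None,fx=8.5,fy=8.5,interpolation=cv2.INTER_CUBIC)
cv2.imwrite('pics/s8z.png',np.clip(a*1.8,0,255).astype(np.uint8))
"
```

```text
rack x_d 69.95 y -2.59
t 21.6 pos [ 0.5579 -0.1162  0.071 ] rot [-0.11 -0.27 -0.24] shift now-axes [-0.      0.0026  0.    ] goal-axes [-0.0001  0.0026  0.    ] F [-6.1  3.2  7.2] w 0.0139
Fx_d -6.86 Fy_d 0.92
rack x_d 69.97 y -2.6
t 21.65 pos [ 0.558  -0.1162  0.071 ] rot [-0.11 -0.27 -0.24] shift now-axes [-0.      0.0026  0.    ] goal-axes [-0.      0.0026  0.    ] F [-7.9  2.1  6.7] w 0.0132
Fx_d -8.14 Fy_d -0.69
```

View pics/s8z.png

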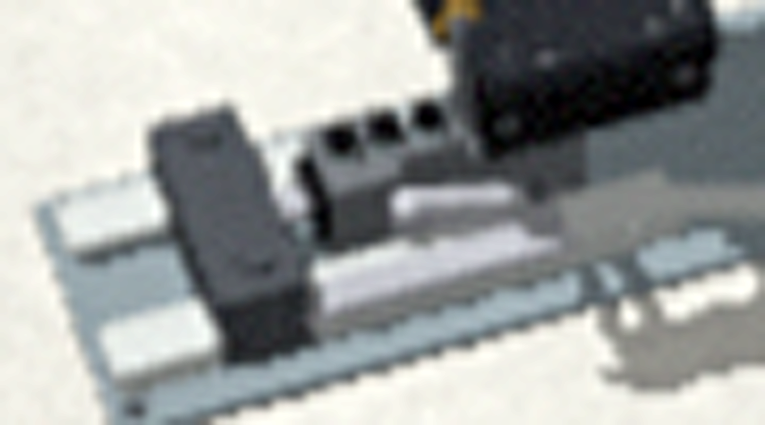

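Force along the lane has risen from about 3 to 8 N at x≈70, so the ejector has been touched. The click should come near x≈73.

>>> send_rows(steps=[[0, 0, 0, -0.001, 0, 0, 1], [0, 0, 0, -0.001, 0, 0, 1], [0, 0, 0, -0.001, 0, 0, 1], [0, 0, 0, -0.0005, 0, 0, 1], [0, 0, 0, -0.0005, 0, 0, 1], [0, 0, 0, -0.0005, 0, 0, 1], [0, 0, 0, -0.0003, 0, 0, 1], [0, 0, 0, -0.0003, 0, 0, 1], [0, 0, 0, -0.0003, 0, 0, 1], [0, 0, 0, -0.0003, 0, 0, 1]])

```text
time: 22.65
ee_pos: [0.5591, -0.1166, 0.0716]
eef_rot: [0.173, 0.985, 0.001, -0.008]
ft_force: [-7.1, 1.8, 6.2]
width: 0.0135
```

```bash
python3 -c "
from h import *
st(.073);p,d,cp=save('scene','s9');st(.073)
a=cv2.resize(p[165:215,250:340],None,fx=8.5,fy=8.5,interpolation=cv2.INTER_CUBIC)
cv2.imwrite('pics/s9z.png',np.clip(a*1.8,0,255).astype(np.uint8))
"
```

```text
rack x_d 71.19 y -2.6
t 22.65 pos [ 0.5591 -0.1166  0.0716] rot [-0.06 -0.88 -0.23] shift now-axes [-0.0018  0.0026  0.0005] goal-axes [-0.0018  0.0026  0.0006] F [-7.1  1.8  6.2] w 0.0135
Fx_d -7.3 Fy_d -0.68
rack x_d 71.15 y -2.58
t 22.7 pos [ 0.5591 -0.1166  0.0715] rot [-0.06 -0.88 -0.23] shift now-axes [-0.0018  0.0026  0.0005] goal-axes [-0.0018  0.0026  0.0005] F [-5.9  1.2  6. ] w 0.0137
Fx_d -5.91 Fy_d -0.88
```

View pics/s9z.png

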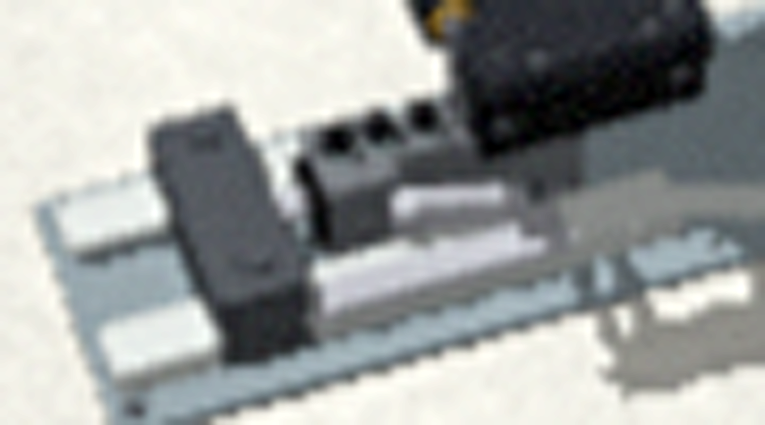

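>>> send_rows(steps=[[0, -0.6, 0, -0.001, 0, 0, 1], [0, -0.3, 0, -0.001, 0, 0, 1], [0, -0.1, 0, -0.001, 0, 0, 1], [0, -0.1, 0, -0.001, 0, 0, 1], [0, -0.1, 0, -0.001, 0, 0, 1], [0, -0.1, 0, -0.001, 0, 0, 1], [0, -0.1, 0, -0.0005, 0, 0, 1], [0, 0, 0, -0.0005, 0, 0, 1], [0, 0, 0, -0.0005, 0, 0, 1], [0, 0, 0, -0.0005, 0, 0, 1]])

```text
time: 23.7
ee_pos: [0.5592, -0.1167, 0.0711]
eef_rot: [0.173, 0.985, 0.0, -0.004]
ft_force: [-6.6, 1.7, 7.1]
width: 0.0134
```

```bash
python3 -c "
from h import *
st(.073);p,d,cp=save('scene','s10');st(.073)
a=cv2.resize(p[165:215,250:340],None,fx=8.5,fy=8.5,interpolation=cv2.INTER_CUBIC)
cv2.imwrite('pics/s10z.png',np.clip(a*1.8,0,255).astype(np.uint8))
"
```

```text
rack x_d 71.31 y -2.65
t 23.7 pos [ 0.5592 -0.1167  0.0711] rot [-0.03 -0.48 -0.21] shift now-axes [-0.0017  0.0027  0.0001] goal-axes [-0.0017  0.0026  0.0001] F [-6.6  1.7  7.1] w 0.0134
Fx_d -6.81 Fy_d -0.62
rack x_d 71.31 y -2.61
t 23.75 pos [ 0.5592 -0.1166  0.0711] rot [-0.03 -0.49 -0.2 ] shift now-axes [-0.0017  0.0026  0.0001] goal-axes [-0.0017  0.0026  0.0001] F [-7.2  2.1  7.1] w 0.014
Fx_d -7.49 Fy_d -0.49
```

View pics/s10z.png

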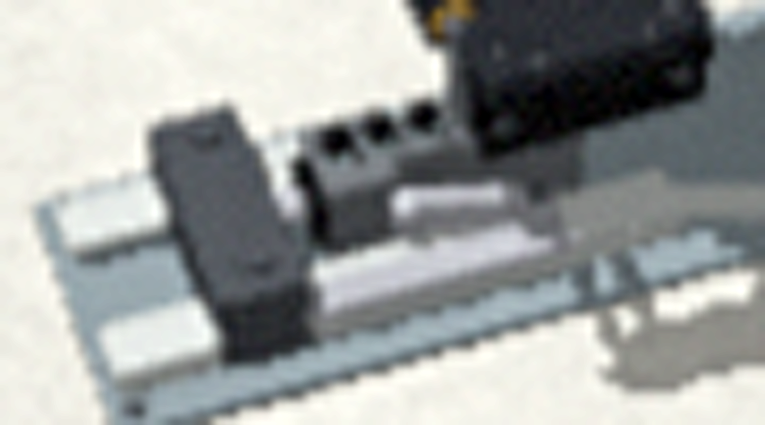

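>>> send_rows(steps=[[0, -0.5, 0, -0.0015, 0, 0, 1], [0, -0.2, 0, -0.002, 0, 0, 1], [0, -0.2, 0, -0.002, 0, 0, 1], [0, -0.2, 0, -0.001, 0, 0, 1], [0, -0.1, 0, -0.001, 0, 0, 1], [0, -0.1, 0, -0.001, 0, 0, 1], [0, -0.1, 0, -0.001, 0, 0, 1], [0, -0.1, 0, -0.001, 0, 0, 1], [0, -0.1, 0, -0.001, 0, 0, 1], [0, -0.1, 0, -0.001, 0, 0, 1]])

```text
time: 24.75
ee_pos: [0.5599, -0.117, 0.071]
eef_rot: [0.173, 0.985, 0.001, -0.003]
ft_force: [-10.3, 3.8, 10.6]
width: 0.0137
```

```bash
python3 -c "
from h import *
st(.073)
"
```

```text
rack x_d 72.04 y -2.68
t 24.75 pos [ 0.5599 -0.117   0.071 ] rot [ 0.04 -0.33 -0.18] shift now-axes [-0.001   0.0027 -0.    ] goal-axes [-0.001   0.0027 -0.    ] F [-10.3   3.8  10.6] w 0.0137
Fx_d -11.01 Fy_d 0.14
```

>>> send_rows(steps=[[0, -0.3, 0, -0.0012, 0, -0.0003, 1], [0, -0.2, 0, -0.0014, 0, -0.0002, 1], [0, -0.2, 0, -0.0014, 0, -0.0002, 1], [0, -0.2, 0, -0.0014, 0, -0.0002, 1], [0, -0.2, 0, -0.0014, 0, -0.0002, 1], [0, -0.2, 0, -0.0014, 0, -0.0002, 1], [0, -0.1, 0, -0.001, 0, -0.0001, 1], [0, -0.1, 0, -0.001, 0, 0, 1], [0, -0.1, 0, -0.001, 0, 0, 1], [0, -0.1, 0, -0.001, 0, 0, 1]])

```text
time: 25.75
ee_pos: [0.5598, -0.117, 0.0709]
eef_rot: [0.172, 0.985, 0.001, -0.002]
ft_force: [-9.8, 3.2, 9.5]
width: 0.0136
```

```bash
python3 -c "
from h import *
st(.073);p,d,cp=save('scene','s11')
a=cv2.resize(p[165:215,250:340],None,fx=8.5,fy=8.5,interpolation=cv2.INTER_CUBIC)
cv2.imwrite('pics/s11z.png',np.clip(a*1.8,0,255).astype(np.uint8))
"
```

```text
rack x_d 71.97 y -2.75
t 25.75 pos [ 0.5598 -0.117   0.0709] rot [ 0.06 -0.22 -0.15] shift now-axes [-0.001   0.0028 -0.0001] goal-axes [-0.001   0.0027 -0.0001] F [-9.8  3.2  9.5] w 0.0136
Fx_d -10.31 Fy_d -0.3
```

View pics/s11z.png

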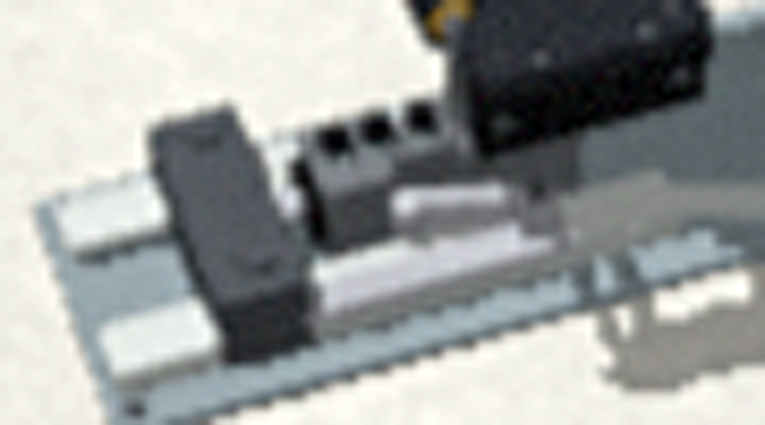

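>>> send_rows(steps=[[0, -0.2, 0, -0.0012, 0, 0, 1], [0, -0.2, 0, -0.0013, 0, 0, 1], [0, -0.2, 0, -0.0014, 0, 0, 1], [0, -0.2, 0, -0.0014, 0, 0, 1], [0, -0.2, 0, -0.0015, 0, 0, 1], [0, -0.2, 0, -0.0015, 0, 0, 1], [0, -0.2, 0, -0.0015, 0, 0, 1], [0, -0.2, 0, -0.0015, 0, 0, 1], [0, -0.2, 0, -0.0015, 0, 0, 1], [0, -0.2, 0, -0.0015, 0, 0, 1]])

```text
time: 26.8
ee_pos: [0.5598, -0.117, 0.071]
eef_rot: [0.172, 0.985, 0.001, -0.001]
ft_force: [-12.2, 4.0, 13.5]
width: 0.0137
```

```bash
python3 -c "
from h import *
st(.073)
"
```

```text
rack x_d 71.99 y -2.7
t 26.8 pos [ 0.5598 -0.117   0.071 ] rot [ 0.14 -0.1  -0.12] shift now-axes [-0.001   0.0027 -0.    ] goal-axes [-0.001   0.0027 -0.    ] F [-12.2   4.   13.5] w 0.0137
Fx_d -12.86 Fy_d -0.33
```

>>> send_rows(steps=[[0, -0.2, 0, -0.0015, 0, -0.0005, 1], [0, -0.2, 0, -0.0016, 0, -0.0007, 1], [0, -0.2, 0, -0.0017, 0, -0.0008, 1], [0, -0.2, 0, -0.0018, 0, -0.0008, 1], [0, -0.2, 0, -0.0018, 0, -0.0008, 1], [0, -0.2, 0, -0.0018, 0, -0.0008, 1], [0, -0.2, 0, -0.0018, 0, -0.0008, 1], [0, -0.2, 0, -0.0018, 0, -0.0008, 1], [0, -0.2, 0, -0.0018, 0, -0.0008, 1], [0, -0.2, 0, -0.0018, 0, -0.0008, 1]])

```text
time: 27.8
ee_pos: [0.56, -0.117, 0.0712]
eef_rot: [0.172, 0.985, 0.001, -0.003]
ft_force: [-10.1, 3.2, 5.2]
width: 0.0136
```

```bash
python3 -c "
from h import *
st(.073)
"
```

```text
rack x_d 72.2 y -2.69
t 27.8 pos [ 0.56   -0.117   0.0712] rot [ 0.   -0.31 -0.06] shift now-axes [-0.0008  0.0027  0.0002] goal-axes [-0.0008  0.0027  0.0002] F [-10.1   3.2   5.2] w 0.0136
Fx_d -10.57 Fy_d -0.37
```

>>> send_rows(steps=[[0, -0.3, 0, -0.002, 0, -0.0006, 1], [0, -0.3, 0, -0.0022, 0, -0.0006, 1], [0, -0.3, 0, -0.0024, 0, -0.0007, 1], [0, -0.3, 0, -0.0024, 0, -0.0007, 1], [0, -0.3, 0, -0.0024, 0, -0.0007, 1], [0, -0.3, 0, -0.0024, 0, -0.0007, 1], [0, -0.3, 0, -0.0024, 0, -0.0007, 1], [0, -0.3, 0, -0.0024, 0, -0.0007, 1], [0, -0.3, 0, -0.0024, 0, -0.0007, 1], [0, -0.3, 0, -0.0024, 0, -0.0007, 1]])

```text
time: 28.8
ee_pos: [0.5606, -0.1172, 0.0711]
eef_rot: [0.171, 0.985, 0.0, -0.002]
ft_force: [-13.0, 4.1, 9.7]
width: 0.014
```

```bash
python3 -c "
from h import *
st(.073);p,d,cp=save('scene','s12')
a=cv2.resize(p[165:215,250:340],None,fx=8.5,fy=8.5,interpolation=cv2.INTER_CUBIC)
cv2.imwrite('pics/s12z.png',np.clip(a*1.8,0,255).astype(np.uint8))
"
```

```text
rack x_d 72.8 y -2.68
t 28.8 pos [ 0.5606 -0.1172  0.0711] rot [-0.05 -0.27 -0.05] shift now-axes [-0.0002  0.0027  0.0001] goal-axes [-0.0002  0.0027  0.0001] F [-13.    4.1   9.7] w 0.014
Fx_d -13.67 Fy_d -0.49
```

View pics/s12z.png

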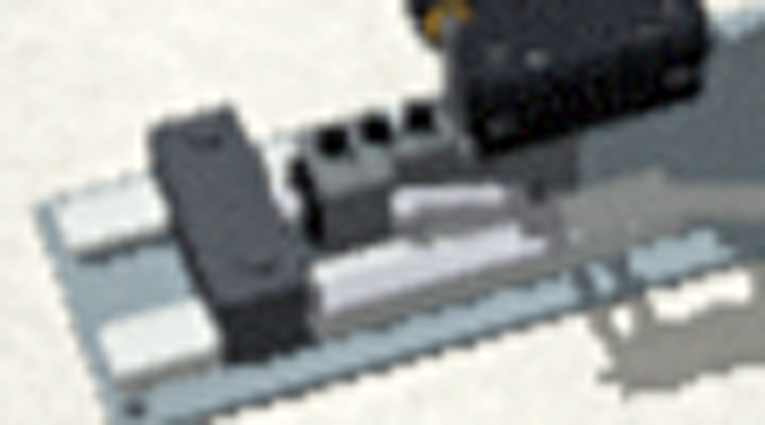

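The pawl is still swung out (its arm spans 395–510 at row ~200), and the force is 13.7 N. I'll push slightly harder.

>>> send_rows(steps=[[0, -0.3, 0, -0.0026, 0, -0.0008, 1], [0, -0.3, 0, -0.0028, 0, -0.0009, 1], [0, -0.3, 0, -0.0028, 0, -0.0009, 1], [0, -0.3, 0, -0.003, 0, -0.0009, 1], [0, -0.3, 0, -0.003, 0, -0.0009, 1], [0, -0.3, 0, -0.003, 0, -0.0009, 1], [0, -0.3, 0, -0.003, 0, -0.0009, 1], [0, -0.3, 0, -0.003, 0, -0.0009, 1], [0, -0.3, 0, -0.003, 0, -0.0009, 1], [0, -0.3, 0, -0.003, 0, -0.0009, 1]])

```text
time: 29.85
ee_pos: [0.5626, -0.1179, 0.0715]
eef_rot: [0.171, 0.985, 0.0, -0.007]
ft_force: [-14.7, 5.3, 10.6]
width: 0.0134
```

```bash
python3 -c "
from h import *
st(.073);p,d,cp=save('scene','s13')
a=cv2.resize(p[165:215,250:340],None,fx=8.5,fy=8.5,interpolation=cv2.INTER_CUBIC)
cv2.imwrite('pics/s13z.png',np.clip(a*1.8,0,255).astype(np.uint8))
"
```

```text
rack x_d 74.88 y -2.67
t 29.85 pos [ 0.5626 -0.1179  0.0715] rot [-0.1  -0.8  -0.04] shift now-axes [0.0019 0.0027 0.0006] goal-axes [0.0019 0.0027 0.0005] F [-14.7   5.3  10.6] w 0.0134
Fx_d -15.6 Fy_d 0.02
```

View pics/s13z.png

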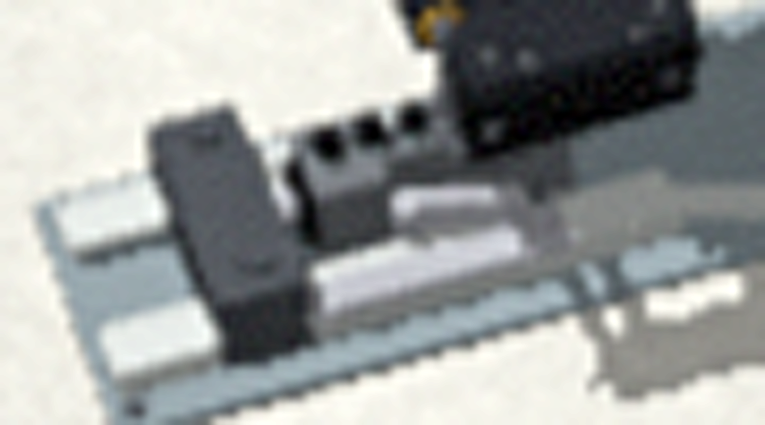

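```bash
python3 -c "
from h import *
ims=[]
for n in ('scene0','s5','s10','s13'):
    p=pickle.load(open(n+'.pkl','rb'))[0]
    ims.append(cv2.resize(p[178:204,282:322],None,fx=9.5,fy=9.5,interpolation=cv2.INTER_CUBIC))
a=np.vstack([np.hstack(ims[:2]),np.hstack(ims[2:])])
cv2.imwrite('pics/cmp.png',np.clip(a*1.8,0,255).astype(np.uint8))
"
```

```text
(no output)
```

View pics/cmp.png

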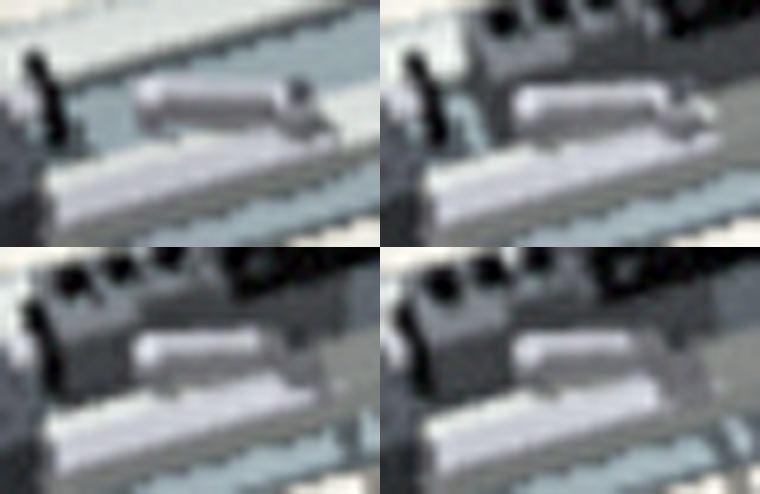

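Comparing the frames, the pawl bar slopes when free (top left) and lies level when swung out. It is still level in the last frame, so it has not clicked, and the pad has moved only about 3 mm. I'll take out the pitch and push a little further.

>>> send_rows(steps=[[0, -0.6, 0, -0.0026, 0, -0.0006, 1], [0, -0.6, 0, -0.0028, 0, -0.0006, 1], [0, -0.5, 0, -0.0028, 0, -0.0006, 1], [0, -0.5, 0, -0.0028, 0, -0.0006, 1], [0, -0.5, 0, -0.0028, 0, -0.0006, 1], [0, -0.5, 0, -0.0028, 0, -0.0006, 1], [0, -0.5, 0, -0.0028, 0, -0.0006, 1], [0, -0.5, 0, -0.0028, 0, -0.0006, 1], [0, -0.5, 0, -0.0028, 0, -0.0006, 1], [0, -0.5, 0, -0.0028, 0, -0.0006, 1]])

```text
time: 30.9
ee_pos: [0.5623, -0.1179, 0.0709]
eef_rot: [0.172, 0.985, -0.002, 0.007]
ft_force: [-14.2, 5.8, 13.4]
width: 0.0139
```

```bash
cat >> h.py <<'E'
def cmp(n):
    p,d,cp=save('scene',n); ims=[]
    for q in (pickle.load(open('scene0.pkl','rb'))[0],p):
        ims.append(cv2.resize(q[178:204,282:322],None,fx=9.5,fy=9.5,interpolation=cv2.INTER_CUBIC))
    cv2.imwrite(f'pics/{n}z.png',np.clip(np.hstack(ims)*1.8,0,255).astype(np.uint8))
E
python3 -c "
from h import *
st(.073);cmp('s14')
"
```

```text
rack x_d 74.61 y -2.72
t 30.9 pos [ 0.5623 -0.1179  0.0709] rot [-0.09  0.78 -0.06] shift now-axes [ 0.0016  0.0027 -0.0001] goal-axes [ 0.0016  0.0027 -0.0001] F [-14.2   5.8  13.4] w 0.0139
Fx_d -15.31 Fy_d 0.66
```

View pics/s14z.png

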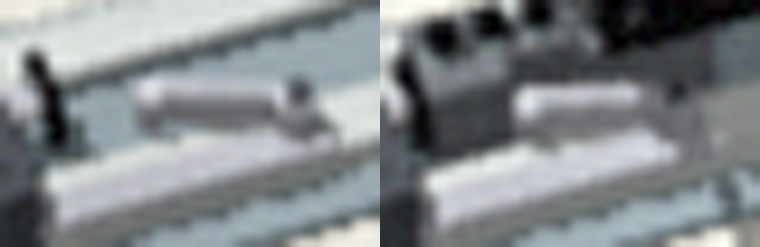

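>>> send_rows(steps=[[0, 0.2, 0, -0.003, 0, -0.001, 1], [0, 0, 0, -0.003, 0, -0.0012, 1], [0, -0.2, 0, -0.0032, 0, -0.0012, 1], [0, -0.3, 0, -0.0032, 0, -0.0012, 1], [0, -0.3, 0, -0.0032, 0, -0.0012, 1], [0, -0.35, 0, -0.0032, 0, -0.0012, 1], [0, -0.35, 0, -0.0032, 0, -0.0012, 1], [0, -0.4, 0, -0.0032, 0, -0.0012, 1], [0, -0.4, 0, -0.0032, 0, -0.0012, 1], [0, -0.4, 0, -0.0032, 0, -0.0012, 1]])

```text
time: 31.95
ee_pos: [0.5637, -0.1183, 0.0718]
eef_rot: [0.171, 0.985, -0.001, -0.006]
ft_force: [-15.7, 5.6, 8.5]
width: 0.014
```

```bash
python3 -c "
from h import *
st(.073);cmp('s15')
"
```

```text
rack x_d 76.12 y -2.64
t 31.95 pos [ 0.5637 -0.1183  0.0718] rot [-0.2  -0.65 -0.03] shift now-axes [0.0031 0.0026 0.0008] goal-axes [0.0031 0.0026 0.0008] F [-15.7   5.6   8.5] w 0.014
Fx_d -16.68 Fy_d 0.01
```

View pics/s15z.png

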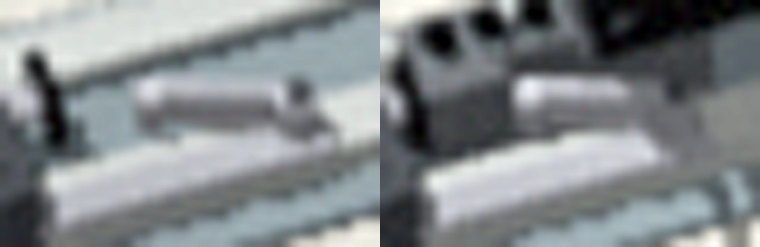

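The pawl bar slopes again (tip back at row ~80 as when free), so it has clicked. I'll relax the push and let it settle.

>>> send_rows(steps=[[0, -0.3, 0, 0.0005, 0, 0, 1], [0, -0.3, 0, 0, 0, 0, 1], [0, 0, 0, 0, 0, 0, 1], [0, 0, 0, 0, 0, 0, 1], [0, 0, 0, 0, 0, 0, 1], [0, 0, 0, 0, 0, 0, 1], [0, 0, 0, 0, 0, 0, 1], [0, 0, 0, 0, 0, 0, 1], [0, 0, 0, 0, 0, 0, 1], [0, 0, 0, 0, 0, 0, 1]])

```text
time: 33.0
ee_pos: [0.5615, -0.1175, 0.071]
eef_rot: [0.172, 0.985, -0.001, -0.003]
ft_force: [-5.1, 1.0, 4.7]
width: 0.0136
```

```bash
python3 -c "
from h import *
st(.073);cmp('s16')
"
```

```text
rack x_d 73.74 y -2.62
t 33.0 pos [ 0.5615 -0.1175  0.071 ] rot [-0.19 -0.27 -0.07] shift now-axes [0.0007 0.0026 0.    ] goal-axes [0.0007 0.0026 0.    ] F [-5.1  1.   4.7] w 0.0136
Fx_d -5.12 Fy_d -0.81
```

View pics/s16z.png

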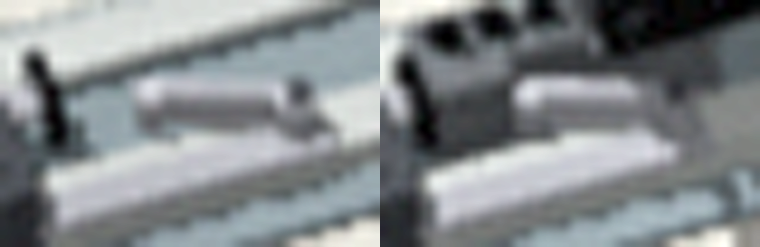

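>>> send_rows(steps=[[0, -0.2, 0, 0.0005, 0, 0, 1], [0, 0, 0, 0.0005, 0, 0, 1], [0, 0, 0, 0, 0, 0, 1], [0, 0, 0, 0, 0, 0, 1], [0, 0, 0, 0, 0, 0, 0.3], [0, 0, 0, 0, 0, 0, 0], [0, 0, 0, 0, 0, 0, 0], [0, 0, 0, 0, 0, 0, 0], [0, 0, 0, 0, 0, 0, 0], [0, 0, 0, 0, 0, 0, 0]])

```text
time: 34.05
ee_pos: [0.5619, -0.1178, 0.0707]
eef_rot: [0.172, 0.985, -0.002, 0.001]
ft_force: [-0.3, -0.5, -0.1]
width: 0.0427
```

```bash
python3 -c "
from h import *
st(.073);cmp('s17')
"
```

```text
rack x_d 74.24 y -2.79
t 34.05 pos [ 0.5619 -0.1178  0.0707] rot [-0.24  0.15 -0.06] shift now-axes [ 0.0012  0.0028 -0.0003] goal-axes [ 0.0012  0.0028 -0.0003] F [-0.3 -0.5 -0.1] w 0.0427
Fx_d -0.15 Fy_d -0.59
```

View pics/s17z.png

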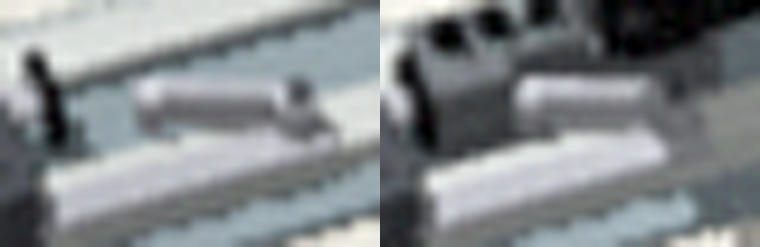

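Released, and the rack stayed put. I'll lift straight up and then look.

>>> send_rows(steps=[[0, 0, 0, 0, 0, -0.01, 0], [0, 0, 0, 0, 0, -0.02, 0], [0, 0, 0, 0, 0, -0.03, 0], [0, 0, 0, 0, 0, -0.03, 0], [0, 0, 0, 0, 0, -0.03, 0], [0, 0, 0, 0.03, 0, -0.02, 0], [0, 0, 0, 0.03, 0, 0, 0], [0, 0, 0, 0.03, 0, 0, 0], [0, 0, 0, 0.02, 0, 0, 0], [0, 0, 0, 0, 0, 0, 0]])

```text
time: 35.1
ee_pos: [0.4551, -0.0803, 0.2225]
eef_rot: [0.173, 0.985, -0.002, 0.003]
ft_force: [0.5, 0.2, -0.6]
width: 0.0437
```

```bash
python3 -c "
from h import *
st(.073);cmp('s18'); p,d,cp=save('top','t18')
P=cloud(d,cp,(170,260,330,400));X=P[...,:2]@EX-MX;Y=P[...,:2]@EY-MY
m=(P[...,2]>.066)&(P[...,2]<.085)&(abs(Y)<.03)&(X>0)&(X<.12);print('fin top',m.sum(),X[m].min(),X[m].max(),Y[m].mean(),P[m][:,2].mean())
a=cv2.resize(pickle.load(open('s18.pkl','rb'))[0][150:225,245:385],None,fx=5.7,fy=5.7,interpolation=cv2.INTER_CUBIC)
cv2.imwrite('pics/s18y.png',np.clip(a*1.5,0,255).astype(np.uint8))
"
```

```text
rack x_d -38.92 y -3.52
t 35.1 pos [ 0.4551 -0.0803  0.2225] rot [-0.18  0.42 -0.23] shift now-axes [-0.1108  0.0044  0.1523] goal-axes [-0.1119  0.0035  0.1515] F [ 0.5  0.2 -0.6] w 0.0437
Fx_d 0.36 Fy_d 0.39Traceback (most recent call last):
  File "<string>", line 5, in <module>
    m=(P[...,2]>.066)&(P[...,2]<.085)&(abs(Y)<.03)&(X>0)&(X<.12);print('fin top',m.sum(),X[m].min(),X[m].max(),Y[m].mean(),P[m][:,2].mean())
                                                                                         ~~~~~~~~^^
    return umr_minimum(a, axis, None, out, keepdims, initial, where)
ValueError: zero-size array to reduction operation minimum which has no identity
```

View pics/s18z.png

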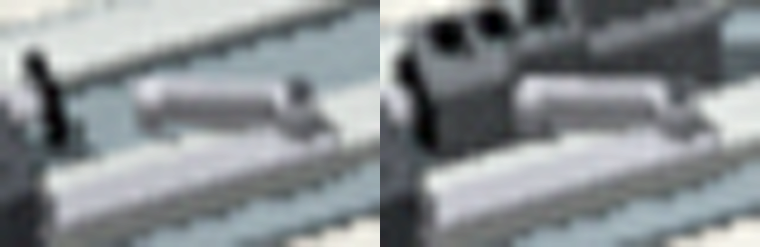

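View pics/t18.png

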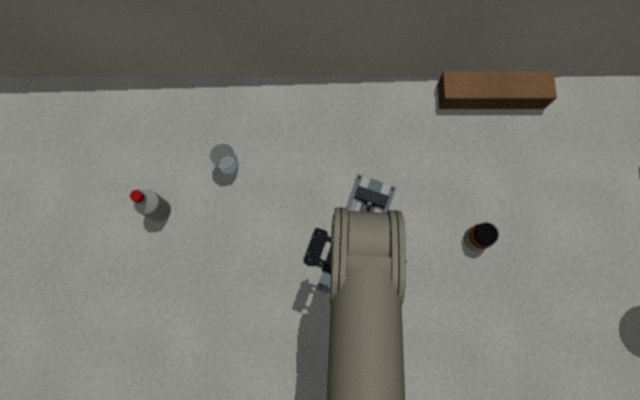

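```bash
python3 -c "
from h import *
a0=pickle.load(open('s18.pkl','rb'))[0].astype(int)
camera('wrist');p,d,cp=save('scene','s19')
print(abs(p[150:225,245:330].astype(int)-a0[150:225,245:330]).max(), read_state()['time'])
P=cloud(d,cp,(150,225,245,385));X=P[...,:2]@EX-MX;Y=P[...,:2]@EY-MY;Z=P[...,2]
m=(Z>.070)&(Z<.082)&(abs(Y)<.03)&(X<.12)&(X>-.05);print('fin top',m.sum(),X[m].min(),X[m].max(),Y[m].mean(),Z[m].mean(),Z[m].std()) if m.any() else print('nofin',np.nanmax(Z))
for n in ('scene0','s19'):
    q=pickle.load(open(n+'.pkl','rb'))[0].astype(int)
    if n=='scene0': b=q
for nm,(y0,y1,x0,x1) in dict(beaker=(280,330,325,365),bottle=(290,355,420,470),jar=(105,145,235,270)).items(): print(nm,abs(q-b)[y0:y1,x0:x1].mean().round(2))
a=cv2.resize(p[150:225,245:385],None,fx=5.7,fy=5.7,interpolation=cv2.INTER_CUBIC)
cv2.imwrite('pics/s19y.png',np.clip(a*1.5,0,255).astype(np.uint8))
"
```

```text
8 35.3
fin top 45 0.031082655332445364 0.06990337044686445 0.002027555848671633 0.07721921002192159 0.0031225973214287456
beaker 3.73
bottle 3.74
jar 3.54
```

View pics/s19y.png

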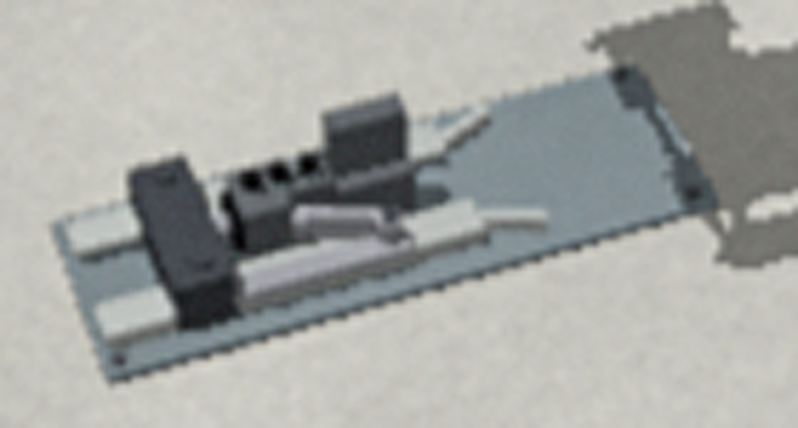

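The rack sits upright between the rails against the pad at (230,215), with the pawl bar at (340,215) in its sprung-in pose. Nothing is moving and the other objects are unchanged, so I'll hand it in.

```bash
python3 -c "
from bench import *
print(close_job())"
```

```text
the job is handed in; nothing more can be done
None
```

The rack is latched in the lane, released and at rest. I handed the job in at about 35 s. I gripped it by the fin and set it on the entry plate at about 4 N. I then slid it in until the pawl clicked at a push of about 17 N, and relaxed the push straight away.

**Last checks:**
- **Pawl and rack:** in the scene pictures the pawl is back in its free, sprung-in pose. The rack stayed against the ejector pad after I opened the jaws, with its origin near x = 75 mm in the lane's frame.
- **At rest:** two pictures 0.1 s or more apart showed no motion. The wrist force was about zero.
- **Glassware and bottles:** the picture areas around the beaker, bottle and jar showed only the same small difference everywhere.

**What I could not confirm:**
- **Ejector travel:** I could not measure it directly. From first touch at roughly x = 69 to 71, I estimate a peak of 5 to 7 mm, under the 9 mm limit.
- **Sideways and pitch:** during the push the rack lay against the −y rail, about 2.6 mm off my lane estimate, and the tool pitched by up to 0.9°. After release a coarse depth reading put the fin top about 2 mm to the +y side, which disagrees with that. I put the difference down to camera calibration.

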